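Shelve the balcony things by height and rest the brush

TASK

Clear the balcony table into the two aluminium stacking tiers: stand each of the tumbler, jar, spray can, square tin, green bottle and flask that is there upright in the lowest tier it fits under, so short things go under the low tier's roof and middling ones under the tall tier's roof, each moved back until no part of it sticks out in front of the roof edge, and those too tall for either roof stand wholly on the open top of the low tier. Lay the grey brush bristles down on the narrow sloped blue rest on top of the tall tier, along the rest, flat on it behind the lip and evenly balanced. Leave the shoe trees, polish tin, jar lid and mug where they are.

Things in the scene. Friction and masses are not known exactly. Their poses are not given: they have to be found in the camera images.
- low_tier: Low aluminium tier, fixed. Origin: centre of its underside on the table; x away from the robot, y along its width. Base board x -102 to 102, y -106 to 106 mm, top at z 10. A 6 mm slatted roof covers only x -20 to 95 mm; its underside is 75 mm above the board, its open flat top at z 91. The base before x -20 is open above. Posts at y +-102, x -14 and 91 (195 mm free between); back rail at x 89.
- tall_tier: Tall aluminium tier, fixed: same plan, axes, origin, board, posts, rail and roof outline as the low tier, but 130 mm from board to roof underside, roof top at z 146 mm. The blue brush rest stands on that roof. The two tiers stand side by side, about 25 cm between centres, yaw within 0.1 rad; which one is on the left varies.
- brush_rest: Narrow blue sloped rest fixed on the tall tier's roof. Origin: centre of the plate's upper face, 164 mm above the table. Plate 56 (x, along the slope) by 100 (y) by 5 mm, sloping 0.35 rad (20 degrees) down towards the robot; z is the plate's normal, leaning to the robot. A 6 mm thick lip on its lower (-x) edge, inner face at x = -28 mm, stands 12 mm above the plate.
- tumbler: Low stainless steel tumbler, open top, round, diameter 58 at the foot, 62 mm at the rim, wall 3 mm, 55 mm tall, 140 g. May be absent. Origin: centre of its underside, z up its axis. Starts upright on the table.
- jar: Squat round amber glass jar with black lid, diameter 58 (lid 60), 46 mm tall, 200 g. May be absent. Origin: centre of its underside, z up.
- can: Round blue spray can with yellow band and white cap, diameter 56 (cap 52, top 25 mm), 115 mm tall, 250 g. May be absent. Origin: centre of its underside, z up.
- tin: Square red tin with brass band and white lid, 56 by 56 mm, 105 mm tall, 220 g, any yaw. May be absent. Origin: centre of its underside, sides along x and y, z up.
- bottle: Green glass bottle, diameter 62 up to 100 mm, then narrowing to a neck of diameter 28 mm from 132 mm up; 185 mm tall, 350 g. May be absent. Origin: centre of its underside, z up.
- flask: Steel flask, diameter 62 up to 125 mm, tapering to 140 mm, with a black cap of diameter 40 mm from 140 to 180 mm; 180 mm tall, 300 g. May be absent. Origin: centre of its underside, z up.
- brush: Grey plastic brush, 160 long (its x) by 44 wide (its y) by 40 mm tall: grey back in the upper 18 mm, stiff black bristles 150 by 40 mm in the lower 22 mm. 130 g. Starts bristles down on the table in front of the tiers. Origin: centre of the bristles' underside, z up.
- shoe_tree_a: Wooden shoe tree, 230 by 62 by 40 mm, bystander. Origin: under its middle.
- shoe_tree_b: The other wooden shoe tree of the pair, bystander.
- polish_tin: Small flat shoe polish tin with red lid, diameter 54, 22 mm tall, bystander. Origin: underside centre.
- jar_lid: Brass-coloured jar lid, diameter 48, 13 mm tall, bystander. Origin: underside centre.
- mug: Blue ceramic mug, diameter 80, 90 mm tall, bystander. Origin: underside centre.

How it is judged:
By the outcome, as a careful person would: the job done as asked, in the order asked, and still so for the second after the job is handed in, with the robot touching nothing.
Of tumbler, jar, can, tin, bottle, flask only 4 to 5 are there at a start; the rules pass over those that are not, and their reading is None.
At some moment in a run one of tumbler, jar may be knocked a few centimetres aside while the robot is not near it.
It also fails if it takes over 210 s, if anything falls off the work surface, if the arm or the gripper's body presses on something with over 40 N, if the wrist force passes 120 N, or if a joint passes its speed limit or range.

ROBOT

A 6-joint arm with a two-finger parallel gripper is mounted at the origin on the work surface. World frame = base frame: x ahead of the robot, y to its left, z up, the work surface at z = 0. Lengths are in m, angles in degrees, forces in N, time in s.
With the tool pointing down it reaches from about 0.325 to 0.9 m from the base axis. Payload 6.1 kg.
Tool frame: the origin (TCP) lies midway between the tips of the shut fingers; the grasp point (between the pads) lies robot.grip_depth behind it (robot.grip_depth is the distance from the TCP to the grasp point, in m); z points along the fingers, y is the line along which they close (so a half turn about z gives the same grasp; the last joint's range is limited). The gripper opens to 85 mm and grips with 20 to 120 N. Pads are 22 mm wide; open, the fingers measure 114 mm over their backs; the gripper's body (76 mm by 85 mm) begins 54 mm behind the grasp point. The pads swing forward as they close: fully open they stand 13 mm farther back than shut.
Start: joints at [-75.808, 12.628, 87.462, -0, 79.91, -7.225], TCP at [0.228, -0.582, 0.195] pointing down, gripper open.
Joint ranges: [-170.65, 170.65], [-52.31, 119.04], [5.05, 147.46], [-71.25, 251.25], [11.57, 151.72], [-153.62, 153.62]. Speed limits (degrees/s): [147.25, 147.25, 172.46, 180, 180, 180].

INTERFACE

Orientations are given as [roll, pitch, yaw] about the fixed x, y, z axes, in that order (R = Rz(yaw) Ry(pitch) Rx(roll)).
In Python, from station import robot, read_camera gives the robot as it stands (robot), with the cameras as plain functions.
- The arm moves only by the shell command python3 nudge.py 'ROWS' [FORCE]. ROWS is rows parted by semicolons, their numbers by spaces, 1 to 5 of them, each of 7 numbers: the opening from 0.0 (shut) to 1.0 (fully open), then dx, dy, dz in m, then a rotation vector rx, ry, rz in degrees; each row is the pose to reach, as a shift and turn from the pose commanded when the command began, along the tool's axes at that moment; what a row does not reach only later rows make up. A row lasts 1/10 s, in which the tool goes at most 0.05 m and 8.59 degrees, less where a joint would pass 70% of its speed; a pose out of reach is approached as far as the arm can. The fingers move at their own pace and stop on an object; FORCE is the grip in N (left out, the last holds). Time passes only in rows, so rows that do not move let the fingers close. It prints the time, the measured TCP pose, the force, the opening and the grip force at its end.
- robot.get_obs(): the state, without advancing time (a new reading comes with each control period).
- read_camera(name): name is "side" or "top"; returns a dict with "color" (420x560x3 uint8, red, green, blue), "z_map" (420x560 float32, m along the optical axis (not along the pixel's ray), 0 where there is no reading), "fx", "fy", "cx", "cy" (pixels), "R" (3x3) and "t" (3): a world point X has camera coordinates R X + t. Camera axes: x right, y down, z forward; pixel columns grow to the right and rows downward; lengths in m; the calibration is good to about 2 mm. A picture is of the moment at which its call begins.
- robot.hand_in(): hands the job in; it is judged then, once.
The state is a dict: "time": time; "joint_pos": joint angles; "dq": joint speeds; "tau": joint torques, N m; "ee_pos": TCP position; "orientation": TCP orientation; "wrist_force": force on the tool from outside, world axes, zero at the start; "torque": the same for the moment, N m; "grip_width": opening from 0.0 (shut) to 1.0 (fully open); "finger_force": force on a finger pad.
Only numpy, scipy, OpenCV 4.12 (cv2) and the standard library are available. Lean on these libraries where they do the work, as an engineer would, in place of code of your own. Each camera call takes 0.05 s, during which the arm holds its last target. There are 200 camera calls.

## Working session

There is one attempt and no reset: what is moved stays moved. The work goes in short steps, Python scripts to look and compute and a shell command to move; the robot and the scene stay as the last step left them, time stands still between calls to the robot, and variables do not carry over. Pictures are saved under pics/ and viewed, at most 14 in all, crops included, and the job is handed in when it is done.

```bash
ls; mkdir -p pics; python3 - <<'E'
from station import robot, read_camera
import cv2,numpy as np
print(robot.grip_depth, robot.get_obs())
for n in("top","side"):
    c=read_camera(n); cv2.imwrite(f"pics/{n}0.png",c["color"][:,:,::-1]); np.savez(f"{n}0.npz",**c)
    print(n,c["fx"],c["fy"],c["cx"],c["cy"],c["R"],c["t"], -c["R"].T@c["t"])
E
```

```text
nudge.py
pics
station.py
0.0187 {'time': 0.0, 'joint_pos': array([-7.58065970e+01,  1.26754548e+01,  8.75249451e+01,  8.88347955e-04,
        7.99096517e+01, -7.22771917e+00]), 'dq': array([ 0.1224056 ,  0.10006579,  0.0113589 , -0.09894212, -0.01842018,
        0.06108901]), 'tau': array([ 2.16875878e-04, -4.96901751e+01, -3.89389086e+01, -3.20335876e-04,
        1.13181223e-02, -1.73886002e-05]), 'ee_pos': array([ 0.22807296, -0.58118893,  0.19420457]), 'orientation': array([-1.79890933e+02, -1.47133025e-02,  2.14209517e+01]), 'wrist_force': array([-0.55180847, -0.45351688,  0.90360336]), 'torque': array([-0.00499378, -0.03516854,  0.03963387]), 'finger_force': 0.0, 'grip_width': 0.996126168014669}
top 500.15517705951095 500.15517705951095 275.61530138506834 210.1700299049375 [[-0.02198091 -0.99961434 -0.01697069]
 [-0.99531274  0.02347904 -0.09381511]
 [ 0.09417738  0.014829   -0.99544499]] [-0.06403242  0.53643839  1.25930249] [ 0.41391866 -0.09527698  1.3028057 ]
side 425.80917078283994 425.80917078283994 276.9136521667127 204.35748823997986 [[-0.99863345 -0.05033175  0.01406922]
 [-0.04029088  0.57001796 -0.82064375]
 [ 0.03328473 -0.82008917 -0.57126691]] [0.50908983 0.17140028 1.02578884] [0.4811569  0.76916045 0.7194953 ]
```

View pics/top0.png

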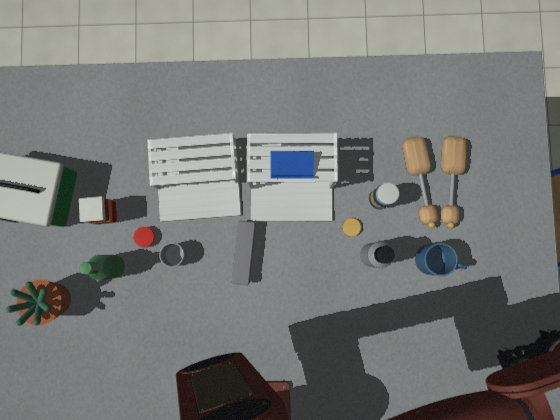

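View pics/side0.png

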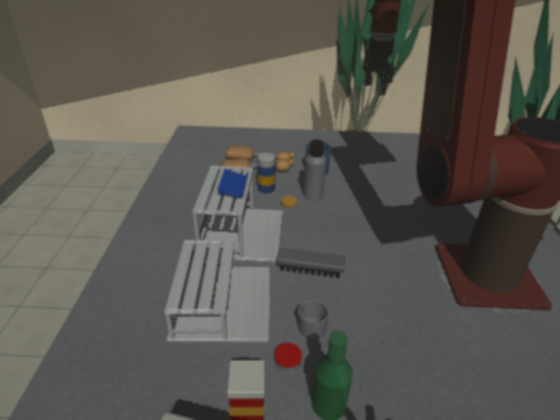

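The top view shows the low tier on the left (150–240, 135–220) and the tall tier with the blue rest on the right (248–337, 135–220). The tin is at (97,209), bottle (100,267), tumbler (172,254), brush (243,252), can (385,195) and flask (380,255). The jar is absent. The red disc at (145,237) is the polish tin.

```bash
cat > h.py <<'E'
import numpy as np, cv2
from station import robot, read_camera
from scipy.spatial.transform import Rotation as Ro
def cloud(c):
    z=c["z_map"]; v,u=np.mgrid[:z.shape[0],:z.shape[1]]
    p=np.stack([(u-c["cx"])/c["fx"]*z,(v-c["cy"])/c["fy"]*z,z],-1)
    P=(p-c["t"])@c["R"]; P[z==0]=np.nan
    return P
def goto(x,y,z,rpy):
    "print tool-frame shift and rotvec from the present pose to the target TCP pose"
    o=robot.get_obs(); A=Ro.from_euler("xyz",o["orientation"],degrees=True); B=Ro.from_euler("xyz",rpy,degrees=True)
    d=A.inv().apply(np.array([x,y,z])-o["ee_pos"]); r=(A.inv()*B).as_rotvec(degrees=True)
    print("shift",d.round(4),"rot",r.round(1),"from",o["ee_pos"].round(4),o["orientation"].round(1))
def rect(q):
    r=cv2.minAreaRect((q*1000).astype(np.float32)); return np.round(r[0],1),np.round(r[1],1),round(r[2],1)
E
python3 - <<'E'
from h import *
for n in("top","side"):
    c=dict(np.load(n+"0.npz")); P=cloud(c); h=cv2.cvtColor(c["color"],cv2.COLOR_RGB2HSV); H,S,V=[h[...,i].astype(int) for i in range(3)]
    X,Y,Z=P[...,0],P[...,1],P[...,2]
    w=(S<40)&(V>110)
    def rep(name,m,box=None,lo=None):
        m=m&np.isfinite(Z)
        q=P[m]
        if len(q)>5: print(n,name,len(q),"zmax %.3f"%np.percentile(q[:,2],98),"mean",q.mean(0).round(4),rect(q[:,:2]))
    near=(X>.3)&(X<.85)
    for nm,zr in(("lowroof",(.085,.097)),("tallroof",(.140,.152)),("board",(.005,.015))):
        for s,k in((1,Y>-.01),(-1,Y<=-.01)):
            rep(nm+str(s),w&near&(Z>zr[0])&(Z<zr[1])&k&(abs(Y)<.35))
    rep("rest",(H>105)&(H<130)&(S>150)&(Z>.13)&near)
    rep("bluelow",(H>90)&(H<130)&(S>100)&(Z>.02)&(Z<.13)&near)
    if n=="top":
        for nm,(u,v,d) in dict(tumbler=(172,254,18),tin=(97,209,25),bottle=(100,267,25),flask=(380,255,18),can=(385,195,18),brush=(243,252,38)).items():
            uu,vv=np.meshgrid(range(560),range(420)); m=(abs(uu-u)<d)&(abs(vv-v)<d)&(Z>.02)&((S<200)|(V>0))
            rep(nm,m); q=P[m&np.isfinite(Z)]; zt=np.percentile(q[:,2],98)
            rep(nm+" top",m&(Z>zt-.012)&(Z<zt+.01))
E
```

```text
top lowroof1 3191 zmax 0.096 mean [0.6596 0.1291 0.0911] (array([660. , 129.5]), array([116.6, 213.2]), 3.1)
top lowroof-1 14 zmax 0.096 mean [ 0.4694 -0.3048  0.0911] (array([ 494.1, -310.4]), array([ 12.5, 193.9]), 76.8)
top tallroof-1 2506 zmax 0.150 mean [ 0.6523 -0.1178  0.1459] (array([ 594.6, -197.2]), array([427.4, 208.7]), 56.1)
top board1 3587 zmax 0.014 mean [0.5779 0.1368 0.0094] (array([575.2, 170.4]), array([358.8, 549.5]), 90.0)
top board-1 3374 zmax 0.014 mean [ 0.5629 -0.1254  0.0095] (array([ 575.1, -178.6]), array([548.8, 336.2]), 0.1)
top rest 1129 zmax 0.174 mean [ 0.627  -0.1188  0.1639] (array([ 626.6, -118.5]), array([97.6, 60.4]), 88.8)
top bluelow 695 zmax 0.093 mean [ 0.413  -0.4625  0.0653] (array([ 463.9, -414.2]), array([289.5,  79.5]), 41.3)
top tumbler 222 zmax 0.059 mean [0.427  0.1903 0.0442] (array([427. , 185.9]), array([60.8, 60.5]), 32.0)
top tumbler top 112 zmax 0.060 mean [0.4266 0.1882 0.0541] (array([427. , 185.9]), array([60.8, 60.5]), 32.0)
top tin 868 zmax 0.110 mean [0.5385 0.3627 0.09  ] (array([540.8, 370. ]), array([58.3, 59. ]), 3.8)

[... 1063 characters left out ...]
[115.3, 215.8]), 3.2)
side lowroof-1 20 zmax 0.097 mean [ 0.636  -0.0565  0.0912] (array([ 586.8, -149.9]), array([346.3, 101. ]), 64.2)
side tallroof-1 1257 zmax 0.147 mean [ 0.6569 -0.0953  0.1448] (array([ 649.3, -118.9]), array([216. , 114.8]), 88.8)
side board1 3927 zmax 0.012 mean [0.5884 0.1488 0.009 ] (array([620.2, 113.2]), array([203.7, 243.5]), 0.8)
side board-1 2298 zmax 0.012 mean [ 0.5779 -0.1091  0.0089] (array([ 607.4, -120. ]), array([216. , 195.9]), 88.9)
side rest 500 zmax 0.171 mean [ 0.6274 -0.1134  0.1621] (array([ 626.4, -118. ]), array([97.7, 56.2]), 89.3)
side bluelow 130 zmax 0.090 mean [ 0.5328 -0.3425  0.072 ] (array([ 464.7, -395.9]), array([269. ,  45.6]), 39.9)
```

```bash
python3 - <<'E'
from h import *
c=dict(np.load("top0.npz")); P=cloud(c); h=cv2.cvtColor(c["color"],cv2.COLOR_RGB2HSV); H,S,V=[h[...,i].astype(int) for i in range(3)]
X,Y,Z=P[...,0],P[...,1],P[...,2]
m=(Z>.05)&(Y>.405)&(X>.35); q=P[m]
print("box near tin: ymin",[(round(a,2),round(q[(q[:,0]>a)&(q[:,0]<a+.03)][:,1].min(),3),round(q[(q[:,0]>a)&(q[:,0]<a+.03)][:,2].max(),3)) for a in np.arange(.36,.66,.03) if ((q[:,0]>a)&(q[:,0]<a+.03)).any()])
print("tin hue top rows", rect(P[(S<60)&(V>150)&(abs(Z-.105)<.006)&(Y>.32)&(Y<.41)&(X>.5)&(X<.58)][:,:2]))
for n in("top","side"):
    c=dict(np.load(n+"0.npz")); P=cloud(c); h=cv2.cvtColor(c["color"],cv2.COLOR_RGB2HSV)
    m=(h[...,0]>105)&(h[...,0]<130)&(h[...,1]>150)&(P[...,2]>.148)&(P[...,0]>.55)&(abs(P[...,1]+.118)<.07)
    q=P[m]; s=(q[:,0]>.615)&(q[:,0]<.645); A=np.c_[q[s][:,:2],np.ones(s.sum())]; k=np.linalg.lstsq(A,q[s][:,2],rcond=None)[0]
    print(n,"plane",k.round(3),"x at z=.164",((.164-k[2]+k[1]*.118)/k[0]).round(4),"x range",np.percentile(q[:,0],[1,99]).round(4),"y",np.percentile(q[:,1],[1,99]).round(4))
from h import goto
goto(.4152,-.3205,.23,[180,0,0]); goto(.4152,-.3205,.146,[180,0,0])
E
```

```text
box near tin: ymin [(np.float64(0.36), np.float64(0.468), np.float64(0.148)), (np.float64(0.48), np.float64(0.469), np.float64(0.123)), (np.float64(0.51), np.float64(0.462), np.float64(0.125)), (np.float64(0.54), np.float64(0.456), np.float64(0.124)), (np.float64(0.57), np.float64(0.45), np.float64(0.155)), (np.float64(0.6), np.float64(0.445), np.float64(0.153)), (np.float64(0.63), np.float64(0.44), np.float64(0.123)), (np.float64(0.66), np.float64(0.482), np.float64(0.123))]
tin hue top rows (array([541.3, 371.3]), array([57.4, 56.5]), 3.0)
top plane [ 0.365 -0.013 -0.068] x at z=.164 0.6298 x range [0.5966 0.6552] y [-0.1669 -0.07  ]
side plane [ 0.367 -0.008 -0.07 ] x at z=.164 0.6351 x range [0.5989 0.6534] y [-0.1639 -0.0695]
shift [ 0.2694 -0.1745 -0.0353] rot [-0.1  0.  21.4] from [ 0.2281 -0.5812  0.1943] [-179.9   -0.    21.4]
shift [ 0.2694 -0.1743  0.0487] rot [-0.1  0.  21.4] from [ 0.2281 -0.5812  0.1943] [-179.9   -0.    21.4]
```

```bash
python3 nudge.py '1 .04 -.02 -.036 0 0 8; 1 .08 -.05 -.036 0 0 16; 1 .12 -.08 -.036 0 0 21.4; 1 .16 -.11 -.036 0 0 21.4; 1 .2 -.14 -.036 0 0 21.4' 40; python3 nudge.py '1 0 0 0 0 0 0'; python3 -c "
from h import *
goto(.4152,-.3205,.23,[180,0,0])"
```

```text
time: 0.6
ee_pos: [0.3607, -0.3815, 0.231]
orientation: [-180.0, 0.0, -0.0]
wrist_force: [1.4, -0.3, 0.4]
grip_width: 1.001
finger_force: 0.0
time: 0.7
ee_pos: [0.3629, -0.3786, 0.2311]
orientation: [-179.9, -0.1, 0.4]
wrist_force: [0.3, -1.3, -0.2]
grip_width: 0.998
finger_force: 0.0
shift [ 0.0527 -0.0577  0.0013] rot [-0.1 -0.1  0.4] from [ 0.3629 -0.3786  0.2311] [-1.799e+02 -1.000e-01  4.000e-01]
```

```bash
python3 nudge.py '1 .03 -.03 0 0 0 0; 1 .0525 -.058 0 0 0 0; 1 .0525 -.058 .03 0 0 0;1 .0525 -.058 .06 0 0 0;1 .0525 -.058 .085 0 0 0'; python3 nudge.py '1 0 0 0 0 0 0;0.3 0 0 0 0 0 0;0.3 0 0 0 0 0 0;0.3 0 0 0 0 0 0;0.3 0 0 0 0 0 0'; python3 nudge.py '0.3 0 0 0 0 0 0;0.3 0 0 -.01 0 0 0;0.3 0 0 -.05 0 0 0;0.3 0 0 -.1 0 0 0;0.3 0 0 -.13 0 0 0'; python3 nudge.py '.3 0 0 -.005 0 0 0'
```

```text
time: 1.2
ee_pos: [0.4122, -0.3253, 0.1445]
orientation: [-180.0, 0.1, 0.1]
wrist_force: [0.3, 0.3, 0.1]
grip_width: 0.995
finger_force: 0.0
time: 1.7
ee_pos: [0.4132, -0.3262, 0.1477]
orientation: [179.9, -0.1, 0.0]
wrist_force: [0.1, -0.2, 0.3]
grip_width: 0.332
finger_force: 0.0
time: 2.2
ee_pos: [0.4135, -0.3262, 0.2813]
orientation: [179.8, -0.2, 0.0]
wrist_force: [0.7, -0.4, 0.7]
grip_width: 0.3
finger_force: 0.0
time: 2.3
ee_pos: [0.4145, -0.3273, 0.2878]
orientation: [179.6, -0.4, 0.0]
wrist_force: [-0.0, 0.4, 0.4]
grip_width: 0.299
finger_force: 0.0
```

```bash
python3 - <<'E'
from h import *
im=[]
for n in("top","side"):
    c=read_camera(n); im.append(c["color"][:,:,::-1])
    if n=="top": P=cloud(c); m=(P[...,2]>.14)&(P[...,2]<.19)&(abs(P[...,0]-.415)<.08)&(abs(P[...,1]+.32)<.1); print(m.sum())
cv2.imwrite("pics/b.png",np.hstack([im[0][150:350,280:480],im[1][100:300,200:400]]))
print(robot.get_obs())
E
```

```text
87
{'time': 2.4, 'joint_pos': array([-4.68562817e+01, -3.72046694e+00,  9.54304570e+01, -1.23030538e-03,
        8.80962681e+01,  4.31249174e+01]), 'dq': array([-0.04720274,  1.59700459,  3.45607566,  0.01468989, -0.92823119,
       -0.03111586]), 'tau': array([ 2.95678061e-02, -3.85127771e+01, -4.18712890e+01, -5.92151719e-05,
        1.24044302e-01, -1.40042503e-04]), 'ee_pos': array([ 0.41323342, -0.32598691,  0.28321435]), 'orientation': array([ 1.79857754e+02, -1.31542561e-01,  1.90030600e-02]), 'wrist_force': array([ 0.06787744,  0.72150255, -1.04254528]), 'torque': array([-0.0003639 ,  0.01482728, -0.04074678]), 'finger_force': 0.0, 'grip_width': 0.300438293060525}
```

View pics/b.png

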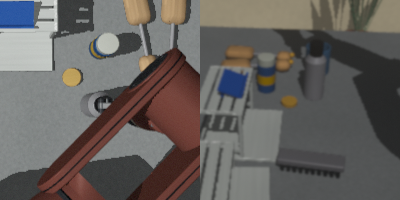

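The flask is still standing untouched: cap at (105,100) in the left crop, upright at (315,75) in the right. The fingers reached their commanded 0.3 without touching, so I'll retry and command a full close.

```bash
python3 nudge.py '1 .002 -.0055 -.01 0 0 0; 1 .002 -.0055 -.01 0 0 0; 1 .002 -.0055 0.05 0 0 0;1 .002 -.0055 .1 0 0 0;1 .002 -.0055 .137 0 0 0'; python3 nudge.py '1 0 0 0 0 0 0;0 0 0 0 0 0 0;0 0 0 0 0 0 0;0 0 0 0 0 0 0;0 0 0 0 0 0 0';python3 nudge.py '0 0 0 0 0 0 0;0 0 0 0 0 0 0'; 
```

```text
time: 2.9
ee_pos: [0.414, -0.3191, 0.1415]
orientation: [-179.9, 0.1, 0.0]
wrist_force: [1.3, -0.0, -0.4]
grip_width: 1.005
finger_force: 0.0
time: 3.4
ee_pos: [0.4158, -0.3211, 0.1467]
orientation: [179.8, -0.2, 0.0]
wrist_force: [-0.3, 0.8, 0.0]
grip_width: 0.33
finger_force: 0.0
time: 3.6
ee_pos: [0.415, -0.3202, 0.145]
orientation: [180.0, -0.0, 0.0]
wrist_force: [-0.1, -0.2, -0.0]
grip_width: 0.004
finger_force: 0.0
```

```bash
python3 - <<'E'
from h import *
im=[]
for n in("top","side"):
    c=read_camera(n); im.append(c["color"][:,:,::-1]); P=cloud(c)
    p=c["R"]@robot.get_obs()["ee_pos"]+c["t"]; print(n,"tcp px",p[0]/p[2]*c["fx"]+c["cx"],p[1]/p[2]*c["fy"]+c["cy"],p[2])
cv2.imwrite("pics/c.png",np.hstack([cv2.resize(im[0][190:310,320:440],(400,400)),cv2.resize(im[1][100:220,240:360],(400,400))]))
E
```

```text
top tcp px 381.93514166630126 254.75326723466463 1.1495474946846855
side tcp px 316.38486178164413 153.25039133843353 1.2194464375808127
```

View pics/c.png

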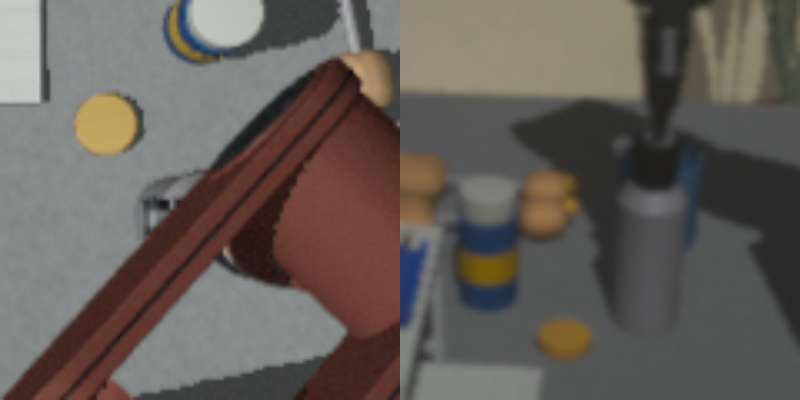

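The side crop shows the shut fingers ending right at the cap top (655,140). I'll use depth to check whether they are above the cap or behind it.

```bash
python3 - <<'E'
from h import *
c=read_camera("side"); P=cloud(c)
for r in range(110,170,4): print(r,[tuple(P[r,k].round(3)) for k in (314,317,320)],c["color"][r,316])
print(robot.get_obs()["ee_pos"])
E
```

```text
110 [(np.float64(0.431), np.float64(-0.301), np.float64(0.283)), (np.float64(0.424), np.float64(-0.279), np.float64(0.292)), (np.float64(0.416), np.float64(-0.282), np.float64(0.291))] [39 37 36]
114 [(np.float64(0.43), np.float64(-0.304), np.float64(0.27)), (np.float64(0.423), np.float64(-0.283), np.float64(0.279)), (np.float64(0.416), np.float64(-0.274), np.float64(0.283))] [37 35 33]
118 [(np.float64(nan), np.float64(nan), np.float64(nan)), (np.float64(0.422), np.float64(-0.292), np.float64(0.264)), (np.float64(0.416), np.float64(-0.267), np.float64(0.275))] [40 39 37]
122 [(np.float64(0.428), np.float64(-0.308), np.float64(0.246)), (np.float64(0.423), np.float64(-0.26), np.float64(0.267)), (np.float64(0.415), np.float64(-0.26), np.float64(0.267))] [40 39 37]
126 [(np.float64(0.428), np.float64(-0.289), np.float64(0.242)), (np.float64(0.422), np.float64(-0.27), np.float64(0.251)), (np.float64(0.414), np.float64(-0.271), np.float64(0.251))] [36 33 30]
130 [(np.float64(0.428), np.float64(-0.286), np.float64(0.232)), (np.float64(0.42), np.float64(-0.291), np.float64(0.23)), (np.float
[... 1160 characters left out ...]
np.float64(0.405), np.float64(-0.306), np.float64(0.15))] [33 32 31]
158 [(np.float64(0.421), np.float64(-0.305), np.float64(0.137)), (np.float64(0.413), np.float64(-0.304), np.float64(0.138)), (np.float64(0.405), np.float64(-0.303), np.float64(0.139))] [ 99  98 100]
162 [(np.float64(0.421), np.float64(-0.298), np.float64(0.128)), (np.float64(0.413), np.float64(-0.297), np.float64(0.129)), (np.float64(0.404), np.float64(-0.301), np.float64(0.127))] [114 113 116]
166 [(np.float64(0.421), np.float64(-0.291), np.float64(0.119)), (np.float64(0.412), np.float64(-0.292), np.float64(0.119)), (np.float64(0.404), np.float64(-0.291), np.float64(0.119))] [82 81 83]
[ 0.41468225 -0.31991529  0.1443748 ]
```

```bash
python3 nudge.py '0 0 0 -.05 0 0 0; 0 0 0 -.07 0 0 0;0 0 0 -.07 0 0 0'; python3 - <<'E'
from h import *
c=read_camera("side"); P=cloud(c)
cv2.imwrite("pics/d.png",cv2.resize(c["color"][60:180,260:380,::-1],(480,480)))
for r in range(96,150,3): print(r,[tuple(P[r,k].round(3)) for k in (314,317)],c["color"][r,316])
print(robot.get_obs()["ee_pos"])
E
```

```text
time: 4.05
ee_pos: [0.4165, -0.3217, 0.2186]
orientation: [179.7, -0.3, 0.0]
wrist_force: [-0.6, -0.6, -0.3]
grip_width: -0.002
finger_force: 0.0
96 [(np.float64(0.433), np.float64(-0.309), np.float64(0.318)), (np.float64(0.427), np.float64(-0.268), np.float64(0.333))] [50 47 42]
99 [(np.float64(0.359), np.float64(-1.921), np.float64(-0.303)), (np.float64(0.426), np.float64(-0.272), np.float64(0.324))] [63 59 50]
102 [(np.float64(0.359), np.float64(-1.908), np.float64(-0.318)), (np.float64(0.425), np.float64(-0.282), np.float64(0.312))] [54 52 45]
105 [(np.float64(0.357), np.float64(-1.913), np.float64(-0.341)), (np.float64(0.424), np.float64(-0.292), np.float64(0.3))] [68 65 56]
108 [(np.float64(0.355), np.float64(-1.933), np.float64(-0.37)), (np.float64(0.423), np.float64(-0.306), np.float64(0.286))] [56 54 50]
111 [(np.float64(0.354), np.float64(-1.917), np.float64(-0.384)), (np.float64(0.422), np.float64(-0.31), np.float64(0.276))] [52 51 46]
114 [(np.float64(0.429), np.float64(-0.323), np.float64(0.262)), (np.float64(0.422), np.float64(-0.309), np.float64(0.268))] [55 54 50]
117
[... 835 characters left out ...]
4(0.403), np.float64(-0.748), np.float64(-0.002)), (np.float64(0.392), np.float64(-0.742), np.float64(0.001))] [46 45 44]
138 [(np.float64(0.404), np.float64(-0.724), np.float64(-0.003)), (np.float64(0.393), np.float64(-0.718), np.float64(-0.0))] [44 43 42]
141 [(np.float64(0.424), np.float64(-0.324), np.float64(0.181)), (np.float64(0.415), np.float64(-0.328), np.float64(0.18))] [36 35 34]
144 [(np.float64(0.424), np.float64(-0.308), np.float64(0.18)), (np.float64(0.416), np.float64(-0.308), np.float64(0.18))] [34 33 32]
147 [(np.float64(0.424), np.float64(-0.306), np.float64(0.171)), (np.float64(0.415), np.float64(-0.304), np.float64(0.172))] [34 32 30]
[ 0.4155232  -0.32080722  0.21607382]
```

View pics/d.png

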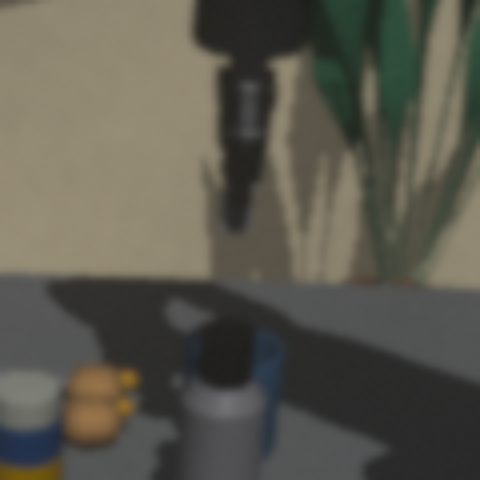

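The shut tips appear at about z 0.253 (picture 235,230) while the TCP reads 0.216. So the fingertips sit about 37 mm behind the reported TCP along the tool, and I'll account for that.

```bash
python3 nudge.py '1 0 0 0 0 0 0; 1 0 0 0 0 0 0;1 0 0 0 0 0 0;1 0 0 0 0 0 0; 1 0 0 0.02 0 0 0'; python3 nudge.py '1 0 0 .04 0 0 0; 1 0 0 .088 0 0 0;1 0 0 .088 0 0 0;0 0 0 .088 0 0 0;0 0 0 .088 0 0 0' 50;python3 nudge.py '0 0 0 0 0 0 0;0 0 0 0 0 0 0;0 0 0 0 0 0 0'; 
```

```text
time: 4.6
ee_pos: [0.416, -0.3213, 0.1965]
orientation: [179.8, -0.2, 0.0]
wrist_force: [-0.4, -0.6, 0.2]
grip_width: 0.845
finger_force: 0.0
time: 5.1
ee_pos: [0.416, -0.3213, 0.109]
orientation: [179.8, -0.2, 0.0]
wrist_force: [0.9, 0.8, 0.7]
grip_width: 0.69
finger_force: 0.0
time: 5.4
ee_pos: [0.4163, -0.3217, 0.1094]
orientation: [179.8, -0.2, 0.0]
wrist_force: [-0.4, -0.6, 6.1]
grip_width: 0.457
finger_force: 50.3
```

```bash
python3 nudge.py '0 0 0 -.02 0 0 0;0 0 0 -.06 0 0 0;0 0 0 -.1 0 0 0;0 0 0 -.13 0 0 0;0 0 -.02 -.14 0 0 0'; python3 nudge.py '0 0 -.03 0 0 0 0;0 0 -.07 0 0 0 0;0 0 -.11 0 0 0 0;0 0 -.15 0 0 0 0;0 0 -.19 0 0 0 0';python3 nudge.py '0 0 -.04 0 0 0 0;0 0 -.08 0 0 0 0;0 0 -.12 0 0 0 0;0 0 -.15 0 0 0 0;0 0 -.18 0 0 0 0';python3 nudge.py '0 .03 -.01 0 0 0 0;0 .07 -.01 0 0 0 0;0 .11 -.01 0 0 0 0;0 .15 -.01 0 0 0 0;0 .19 -.01 0 0 0 0';python3 nudge.py '0 .03 0 0 0 0 0;0 .057 0 0 0 0 0;0 .057 0 0 0 0 0;0 .057 0 0 0 0 0'
python3 -c "
from h import *
goto(.6631,.0785,.109+.091,[180,0,0])"
```

```text
time: 5.9
ee_pos: [0.4159, -0.3027, 0.2513]
orientation: [179.6, -0.3, -0.1]
wrist_force: [0.4, 0.5, -3.8]
grip_width: 0.453
finger_force: 51.8
time: 6.4
ee_pos: [0.4141, -0.1084, 0.2466]
orientation: [180.0, -0.0, -0.0]
wrist_force: [1.4, -1.1, -3.7]
grip_width: 0.453
finger_force: 51.7
time: 6.9
ee_pos: [0.4141, 0.0716, 0.2467]
orientation: [-180.0, -0.0, 0.1]
wrist_force: [0.8, -1.0, -4.2]
grip_width: 0.457
finger_force: 51.8
time: 7.4
ee_pos: [0.6058, 0.0803, 0.2463]
orientation: [-180.0, 0.0, 0.0]
wrist_force: [0.4, -0.1, -3.3]
grip_width: 0.458
finger_force: 51.8
time: 7.8
ee_pos: [0.6612, 0.0801, 0.2454]
orientation: [-180.0, 0.1, 0.0]
wrist_force: [0.2, 0.6, -3.5]
grip_width: 0.457
finger_force: 51.8
shift [0.002  0.0016 0.0454] rot [-0.   0.1  0. ] from [0.6612 0.0801 0.2454] [-1.8e+02  1.0e-01  0.0e+00]
```

```bash
python3 nudge.py '0 0 0 .02 0 0 0;0 0 0 .035 0 0 0;0 0 0 .04 0 0 0;0 0 0 .043 0 0 0;0 0 0 .043 0 0 0'; python3 nudge.py '0 0 0 .001 0 0 0;0 0 0 .002 0 0 0;0 0 0 .002 0 0 0'; python3 nudge.py '.75 0 0 0 0 0 0;.75 0 0 0 0 0 0;.75 0 0 0 0 0 0;.75 0 0 0 0 0 0;.75 0 0 -.02 0 0 0'
```

```text
time: 8.3
ee_pos: [0.6613, 0.0802, 0.2034]
orientation: [-180.0, 0.0, 0.0]
wrist_force: [0.4, -0.9, -4.4]
grip_width: 0.458
finger_force: 51.9
time: 8.6
ee_pos: [0.6617, 0.0801, 0.2017]
orientation: [-180.0, -0.0, 0.0]
wrist_force: [-0.6, 0.7, -3.6]
grip_width: 0.454
finger_force: 51.9
time: 9.1
ee_pos: [0.6597, 0.0801, 0.2181]
orientation: [180.0, 0.3, 0.0]
wrist_force: [0.0, 0.0, 0.4]
grip_width: 0.749
finger_force: 0.0
```

```bash
python3 nudge.py '.8 0 0 -.03 0 0 0;.8 0 0 -.07 0 0 0;.8 -.02 -.02 -.09 0 0 0;.8 -.06 -.06 -.09 0 0 0;.8 -.09 -.1 -.09 0 0 0'; python3 nudge.py '.8 -.04 -.03 0 0 0 0;.8 -.07 -.07 0.01 0 0 0;.8 -.11 -.11 .05 0 0 0;.8 -.14 -.14 .08 0 0 0;.8 -.17 -.17 .09 0 0 0';python3 nudge.py '.8 0 0 0 0 0 0'
python3 - <<'E'
from h import *
c=read_camera("top"); P=cloud(c); Z=P[...,2]
cv2.imwrite("pics/e.png",c["color"][:,:,::-1])
def rep(n,cx,cy,z0,z1,d=.05):
    m=(Z>z0)&(Z<z1)&(abs(P[...,0]-cx)<d)&(abs(P[...,1]-cy)<d); q=P[m]
    print(n,len(q), rect(q[:,:2]) if len(q) else "")
rep("flask cap",.663,.0785,.262,.28); rep("bottle",.4,.35,.175,.192,.025); rep("tumbler",.427,.187,.045,.065)
goto(.400,.3497,.109,[180,0,0])
E
```

```text
time: 9.6
ee_pos: [0.5752, 0.1751, 0.3128]
orientation: [-180.0, -0.1, -0.1]
wrist_force: [0.6, 1.6, 0.5]
grip_width: 0.8
finger_force: 0.0
time: 10.1
ee_pos: [0.4133, 0.3355, 0.2246]
orientation: [179.9, 0.1, -0.0]
wrist_force: [-0.1, 1.2, -0.8]
grip_width: 0.796
finger_force: 0.0
time: 10.2
ee_pos: [0.4098, 0.3376, 0.2234]
orientation: [179.9, 0.3, 0.3]
wrist_force: [0.9, 0.3, 0.6]
grip_width: 0.799
finger_force: 0.0
flask cap 289 (array([659.8,  82.7]), array([38.5, 38.3]), 86.4)
bottle 32 (array([392.1, 350.8]), array([23.6, 11.7]), 65.5)
tumbler 119 (array([426.5, 186.1]), array([60.4, 60.4]), 12.7)
shift [-0.0122 -0.0134  0.1162] rot [0.1 0.1 0.3] from [0.4125 0.3365 0.2252] [1.799e+02 1.000e-01 3.000e-01]
```

View pics/e.png

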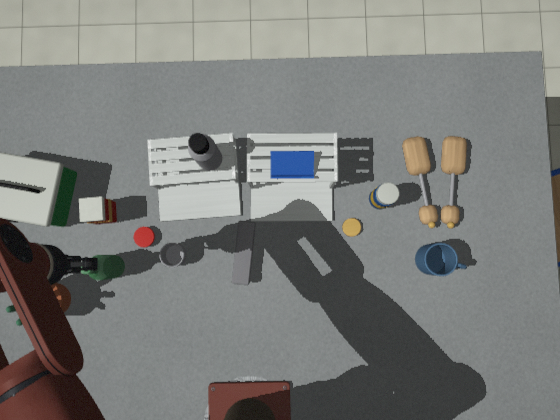

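Flask stands on the low tier's open top (200,150). The gripper is beside the bottle neck (95,265), and the tumbler is unmoved at (172,254).

```bash
python3 nudge.py '.8 -.0115 -.013 0 0 0 0; .8 -.0115 -.013 0 0 0 0;.8 -.0115 -.013 .04 0 0 0;.8 -.0115 -.013 .085 0 0 0; .8 -.0115 -.013 0.116 0 0 0'; python3 nudge.py '.8 0 0 0 0 0 0;0 0 0 0 0 0 0;0 0 0 0 0 0 0;0 0 0 0 0 0 0;0 0 0 0 0 0 0' 60;python3 nudge.py '0 0 0 0 0 0 0;0 0 0 0 0 0 0;0 0 0 -.02 0 0 0;0 0 0 -.06 0 0 0;0 0 0 -.1 0 0 0';python3 nudge.py '0 0 0 -.04 0 0 0;0 0 0 -.04 0 0 0;0 0 0 -.04 0 0 0'
python3 -c "
from h import *
R=Ro.from_euler('z',3.1,degrees=True).apply([.0375,.053,0]); p=np.array([.623,.1264,0])+R; print(p)
goto(p[0],p[1],.25,[180,0,0])"
```

```text
time: 10.75
ee_pos: [0.4045, 0.3467, 0.1087]
orientation: [180.0, -0.0, -0.0]
wrist_force: [-0.2, -1.1, -0.3]
grip_width: 0.799
finger_force: 0.0
time: 11.25
ee_pos: [0.406, 0.3492, 0.1135]
orientation: [-179.9, -0.3, 0.0]
wrist_force: [1.2, -0.2, 6.6]
grip_width: 0.313
finger_force: 60.1
time: 11.75
ee_pos: [0.4028, 0.3477, 0.211]
orientation: [179.9, 0.1, 0.0]
wrist_force: [0.3, -0.1, -3.2]
grip_width: 0.312
finger_force: 59.9
time: 12.05
ee_pos: [0.404, 0.3485, 0.2516]
orientation: [-179.9, -0.1, 0.0]
wrist_force: [0.8, 0.2, -3.3]
grip_width: 0.31
finger_force: 59.8
[0.65757895 0.1813504  0.        ]
shift [0.2534 0.1673 0.0019] rot [-0.1 -0.1  0. ] from [0.404  0.3485 0.2516] [-1.799e+02 -1.000e-01  0.000e+00]
```

```bash
python3 nudge.py '0 .03 .02 0 0 0 0;0 .065 .043 0 0 0 0;0 .105 .07 0 0 0 0;0 .145 .096 0 0 0 0;0 .18 .12 0 0 0 0'; python3 nudge.py '0 .03 .02 0 0 0 0;0 .06 .04 0 0 0 0;0 .075 .047 0 0 0 0;0 .075 .047 .02 0 0 0;0 .075 .047 .04 0 0 0';python3 nudge.py '0 0 0 .003 0 0 0;0 0 0 .006 0 0 0;0 0 0 .006 0 0 0'
python3 -c "
from h import *
goto(.6606,.1813,.2025,[180,0,0])"
```

```text
time: 12.55
ee_pos: [0.5839, 0.2264, 0.2472]
orientation: [179.9, 0.3, 0.0]
wrist_force: [0.8, 0.5, -2.0]
grip_width: 0.314
finger_force: 59.9
time: 13.05
ee_pos: [0.6582, 0.1803, 0.2071]
orientation: [180.0, 0.2, -0.1]
wrist_force: [-0.6, 0.0, -3.4]
grip_width: 0.314
finger_force: 59.9
time: 13.35
ee_pos: [0.658, 0.1807, 0.2039]
orientation: [179.9, 0.1, 0.0]
wrist_force: [-1.5, -2.1, 5.0]
grip_width: 0.311
finger_force: 62.8
shift [ 0.0026 -0.0006  0.0013] rot [0.1 0.1 0. ] from [0.658  0.1807 0.2039] [1.799e+02 1.000e-01 0.000e+00]
```

```bash
python3 nudge.py '.6 0 0 0 0 0 0;.6 0 0 0 0 0 0;.6 0 0 0 0 0 0;.6 0 0 -.02 0 0 0;.6 0 0 -.05 0 0 0'; python3 nudge.py '1 0 0 -.04 0 0 0;1 -.04 0 -.04 0 0 0;1 -.09 0 -.04 0 0 0;1 -.14 0 0 0 0 0;1 -.18 0 .05 0 0 0';python3 nudge.py '1 -.03 0 .04 0 0 0;1 -.05 0 .08 0 0 0;1 -.05 0 .11 0 0 0;1 -.05 0 .13 0 0 0;1 -.05 0 .13 0 0 0'
python3 - <<'E'
from h import *
c=read_camera("top"); P=cloud(c); Z=P[...,2]
cv2.imwrite("pics/f.png",c["color"][:,:,::-1])
def rep(n,cx,cy,z0,z1,d=.05):
    m=(Z>z0)&(Z<z1)&(abs(P[...,0]-cx)<d)&(abs(P[...,1]-cy)<d); q=P[m]
    print(n,len(q), rect(q[:,:2]) if len(q) else "")
rep("flask cap",.663,.0785,.262,.28); rep("bottle",.6576,.181,.265,.285,.05); rep("tumbler",.427,.187,.045,.062,.06)
goto(.4265,.186,-.018,[180,0,3.1])
E
```

```text
time: 13.85
ee_pos: [0.657, 0.1811, 0.2514]
orientation: [179.9, 0.4, 0.0]
wrist_force: [0.6, 0.5, 1.1]
grip_width: 0.597
finger_force: 0.0
time: 14.35
ee_pos: [0.4964, 0.1816, 0.2266]
orientation: [-179.9, -0.3, 0.0]
wrist_force: [1.5, 0.9, -0.3]
grip_width: 0.996
finger_force: 0.0
time: 14.85
ee_pos: [0.4438, 0.1806, 0.0921]
orientation: [179.9, 0.4, 0.0]
wrist_force: [-0.5, 0.1, 0.4]
grip_width: 1.001
finger_force: 0.0
flask cap 286 (array([660.1,  82.4]), array([39.7, 38.3]), 4.5)
bottle 151 (array([651. , 182.1]), array([28.3, 25.2]), 44.0)
tumbler 45 (array([410.1, 175.5]), array([21.3, 54.8]), 28.9)
shift [-0.0186 -0.0051  0.1122] rot [ 0.   0.2 -3.1] from [0.4455 0.181  0.0942] [180.    0.2   0. ]
```

```bash
python3 nudge.py '1 -.0185 -.005 .03 0 0 -3.1;1 -.0185 -.005 .07 0 0 -3.1;1 -.0185 -.005 .1 0 0 -3.1;1 -.0185 -.005 .112 0 0 -3.1;1 -.0185 -.005 .112 0 0 -3.1'; python3 nudge.py '0 0 0 0 0 0 0;0 0 0 0 0 0 0;0 0 0 0 0 0 0;0 0 0 0 0 0 0' 40;python3 nudge.py '0 0 0 -.03 0 0 0;0 0 0 -.06 0 0 0;0 0 0 -.06 0 0 0'
python3 -c "
from h import *
R=Ro.from_euler('z',3.1,degrees=True).apply([-.058,0,0]); p=np.array([.623,.1264,0])+R; print(p)
goto(p[0],p[1],.04,[180,0,3.1])"
```

```text
time: 15.4
ee_pos: [0.4281, 0.1861, -0.0169]
orientation: [180.0, 0.1, 3.1]
wrist_force: [0.1, -1.3, 0.6]
grip_width: 1.0
finger_force: 0.0
time: 15.8
ee_pos: [0.4308, 0.1866, -0.0141]
orientation: [-180.0, -0.2, 3.1]
wrist_force: [-1.1, -2.2, 6.5]
grip_width: 0.7
finger_force: 43.8
time: 16.1
ee_pos: [0.4328, 0.1874, 0.0487]
orientation: [-179.9, -0.6, 3.1]
wrist_force: [0.7, -0.0, -1.0]
grip_width: 0.695
finger_force: 44.2
[0.56508487 0.12326343 0.        ]
shift [0.1285 0.0712 0.0098] rot [-0.1 -0.6  0. ] from [0.4328 0.1874 0.0487] [-179.9   -0.6    3.1]
```

```bash
python3 nudge.py '0 .02 .03 0 0 0 0;0 .04 .06 0 0 0 0;0 .07 .071 0 0 0 0;0 .1 .071 0 0 0 0;0 .1285 .071 0 0 0 0'; python3 nudge.py '0 0 0 .02 0 0 0;0 0 0 .04 0 0 0;0 0 0 .045 0 0 0;0 0 0 .049 0 0 0;0 0 0 .049 0 0 0'; python3 nudge.py '.95 0 0 0 0 0 0;.95 0 0 0 0 0 0;.95 0 0 0 0 0 0;.95 0 0 -.03 0 0 0;.95 0 0 -.08 0 0 0'
```

```text
time: 16.6
ee_pos: [0.5619, 0.1216, 0.0432]
orientation: [-180.0, -0.0, 3.0]
wrist_force: [-0.9, -0.3, -1.1]
grip_width: 0.691
finger_force: 44.2
time: 17.1
ee_pos: [0.5605, 0.1223, -0.004]
orientation: [180.0, 0.0, 3.1]
wrist_force: [-6.8, -2.0, 11.3]
grip_width: 0.696
finger_force: 45.4
time: 17.6
ee_pos: [0.5568, 0.122, 0.0711]
orientation: [180.0, 0.5, 3.1]
wrist_force: [0.0, 0.5, -0.2]
grip_width: 0.949
finger_force: 0.0
```

```bash
cat >> h.py <<'E'
T={"low":((.623,.1264),3.1),"tall":((.6118,-.1181),-1.2)}
def tier(n,x,y,z,tilt=40,off=.037):
    "reported TCP target for the true fingertip at tier point x,y,z with the tool tilted"
    (ox,oy),a=T[n]; r=Ro.from_euler("z",a,degrees=True); t=np.radians(tilt)
    p=np.array([ox,oy,0])+r.apply([x+off*np.sin(t),y,z-off*np.cos(t)]); print(p.round(4)); goto(*p,[180,-tilt,a])
E
python3 -c "
from h import *
tier('low',-.135,0,.11)"
```

```text
[0.5119 0.1204 0.0817]
shift [-0.045  -0.0009 -0.0101] rot [ 0.  40.5  0. ] from [0.5568 0.122  0.0711] [180.    0.5   3.1]
```

```bash
python3 nudge.py '.47 -.02 0 -.02 0 8 0;.47 -.045 0 -.02 0 16 0;.47 -.045 -.001 -.02 0 24 0;.47 -.045 -.001 -.01 0 32 0;.47 -.045 -.001 -.01 0 40.2 0'; python3 nudge.py '.47 0 0 0 0 0 0;.47 0 0 0 0 0 0'
python3 - <<'E'
from h import *
print(robot.get_obs()["joint_pos"].round(1))
c=read_camera("side"); P=cloud(c)
cv2.imwrite("pics/g.png",cv2.resize(c["color"][180:360,160:400,::-1],(720,540)))
p=c["R"]@robot.get_obs()["ee_pos"]+c["t"]; print("tcp px",p[0]/p[2]*c["fx"]+c["cx"],p[1]/p[2]*c["fy"]+c["cy"])
tier('low',-.135,0,.033); tier('low',-.0148,0,.033)
E
```

```text
time: 18.1
ee_pos: [0.5152, 0.1211, 0.0848]
orientation: [-180.0, -40.6, 3.1]
wrist_force: [0.4, -0.4, -0.3]
grip_width: 0.469
finger_force: 0.0
time: 18.3
ee_pos: [0.5146, 0.1208, 0.0838]
orientation: [180.0, -40.0, 3.1]
wrist_force: [1.7, 0.2, 1.4]
grip_width: 0.47
finger_force: 0.0
[  6.  -22.5 143.2  -5.5  19.4  97.3]
tcp px 271.05301244818105 275.1108150741574
[0.5119 0.1204 0.0047]
shift [-0.0569  0.0003  0.059 ] rot [-0.  -0.3  0. ] from [0.5172 0.121  0.0864] [-180.   -40.3    3.1]
[0.632  0.1269 0.0047]
shift [0.0348 0.0004 0.1366] rot [-0.  -0.3  0. ] from [0.5172 0.121  0.0864] [-180.   -40.3    3.1]
```

View pics/g.png

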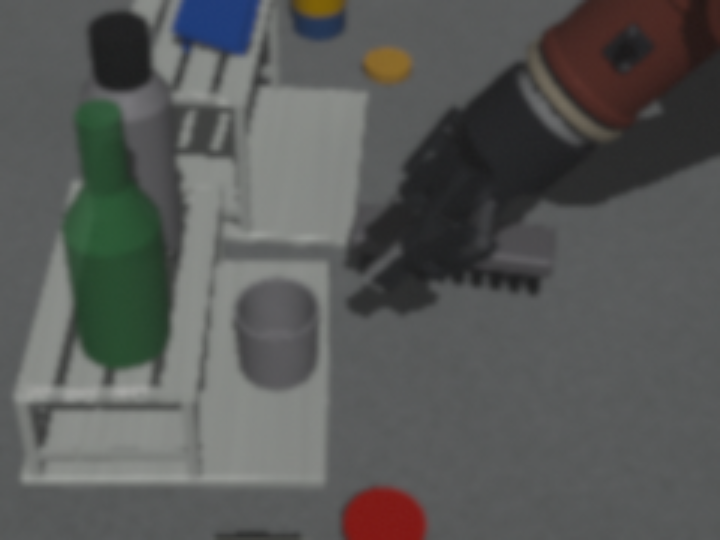

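The tumbler stands on the open base at (277,330). The tilted fingers are in front of it at about (350,285), with the tin and brush undisturbed. I'll check the tip offset from depth.

```bash
python3 - <<'E'
from h import *
e=robot.get_obs(); A=Ro.from_euler("xyz",e["orientation"],degrees=True)
for n in("side","top"):
    c=read_camera(n); P=cloud(c)
    V=c["color"].max(-1).astype(int)
    L=np.full(P.shape,np.nan); m=np.isfinite(P[...,2]); L[m]=A.inv().apply(P[m]-e["ee_pos"])
    k=m&(V<75)&(abs(L[...,0])<.02)&(abs(L[...,1])<.06)&(L[...,2]>-.15)&(L[...,2]<.05)&(P[...,2]>.03)
    for s in(1,-1):
        q=L[k&(L[...,1]*s>0)]
        if len(q)>3: print(n,s,len(q),"tool z max",np.sort(q[:,2])[-8:].round(3),"x",np.median(q[q[:,2]>q[:,2].max()-.02][:,0]).round(3),"y",np.median(q[q[:,2]>q[:,2].max()-.02][:,1]).round(3))
E
```

```text
side 1 589 tool z max [0.04  0.041 0.041 0.042 0.043 0.044 0.047 0.048] x -0.009 y 0.015
side -1 775 tool z max [-0.038 -0.038 -0.037 -0.037 -0.036 -0.036  0.041  0.048] x -0.017 y -0.011
top 1 416 tool z max [0.038 0.038 0.042 0.042 0.046 0.046 0.049 0.05 ] x -0.011 y 0.019
top -1 385 tool z max [-0.044 -0.043 -0.042 -0.042 -0.038  0.047  0.048  0.05 ] x -0.0 y -0.027
```

```bash
python3 nudge.py '.47 -.018 0 .02 0 0 0;.47 -.036 0 .043 0 0 0;.47 -.053 0 .062 0 0 0;.47 -.053 0 .062 0 0 0'
python3 - <<'E'
from h import *
print(robot.get_obs()["joint_pos"].round(1))
tier('low',-.0148,0,.033)
E
```

```text
time: 18.85
ee_pos: [0.5087, 0.1233, 0.0274]
orientation: [179.4, -38.4, 3.1]
wrist_force: [-0.7, 0.4, 0.5]
grip_width: 0.468
finger_force: 0.0
[  7.2 -12.9 143.3 -15.5  11.7 108.4]
[0.632  0.1269 0.0047]
shift [0.0826 0.0022 0.0944] rot [0.6 1.6 0. ] from [0.5087 0.1233 0.0274] [179.4 -38.4   3.1]
```

```bash
python3 nudge.py '.47 .004 0 .013 0 0 0;.47 .008 .001 .026 0 0 0;.47 .013 .002 .039 .6 1.6 0;.47 .013 .002 .039 .6 1.6 0'
python3 - <<'E'
from h import *
print(robot.get_obs()["joint_pos"].round(1))
tier('low',-.0148,0,.033)
E
```

```text
time: 19.25
ee_pos: [0.5402, 0.1262, 0.0335]
orientation: [179.5, -38.4, 3.1]
wrist_force: [1.1, -0.0, -0.0]
grip_width: 0.468
finger_force: 0.0
[  7.   -8.5 138.9 -14.7  11.6 107.5]
[0.632  0.1269 0.0047]
shift [0.0539 0.0035 0.0796] rot [ 0.5  1.6 -0. ] from [0.5402 0.1262 0.0335] [179.5 -38.4   3.1]
```

```bash
python3 - <<'E'
from h import *
tier('low',-.118,0,.034,25)
E
```

```text
[5.208e-01 1.209e-01 5.000e-04]
shift [-0.0359  0.0041  0.0137] rot [  0.5 -13.4  -0.1] from [0.5402 0.1262 0.0335] [179.5 -38.4   3.1]
```

```bash
python3 nudge.py '.47 -.012 .001 0 0 -6.5 0;.47 -.03 .003 .005 .5 -13.4 0;.47 -.036 .004 .0137 .5 -13.4 0;.47 -.036 .004 .0137 .5 -13.4 0'
python3 - <<'E'
from h import *
print(robot.get_obs()["joint_pos"].round(1))
tier('low',-.118,0,.034,25)
tier('low',-.0194,0,.034,25)
E
```

```text
time: 19.65
ee_pos: [0.5165, 0.1202, -0.0039]
orientation: [180.0, -24.8, 3.0]
wrist_force: [-0.9, 0.1, 0.0]
grip_width: 0.47
finger_force: 0.0
[  5.3  -2.4 132.1  -2.3  25.5  94.2]
[5.208e-01 1.209e-01 5.000e-04]
shift [ 0.0057 -0.0004 -0.0022] rot [ 0.1  0.2 -0.1] from [ 0.5165  0.1202 -0.0039] [180.  -24.8   3. ]
[6.192e-01 1.262e-01 5.000e-04]
shift [ 0.0953 -0.0007  0.0391] rot [ 0.1  0.2 -0.1] from [ 0.5165  0.1202 -0.0039] [180.  -24.8   3. ]
```

```bash
python3 nudge.py '.47 .016 0 .006 0 0 0;.47 .03 0 .012 0 0 0;.47 .04 0 .016 0 0 0;.47 .05 0 .02 0 0 0;.47 .06 0 .024 0 0 0'; python3 nudge.py '.47 .009 0 .004 0 0 0;.47 .018 0 .0075 0 0 0;.47 .027 0 .011 0 0 0;.47 .035 0 .015 0 0 0;.47 .035 0 .015 0 0 0'
python3 - <<'E'
from h import *
im=[]
tier('low',-.0194,0,.034,25)
c=read_camera("side"); cv2.imwrite("pics/i.png",cv2.resize(c["color"][180:360,160:400,::-1],(720,540)))
E
```

```text
time: 20.15
ee_pos: [0.5808, 0.1242, -0.0002]
orientation: [180.0, -24.7, 3.0]
wrist_force: [-0.1, 0.5, -0.2]
grip_width: 0.469
finger_force: 0.4
time: 20.65
ee_pos: [0.6206, 0.1261, 0.0019]
orientation: [180.0, -24.8, 3.0]
wrist_force: [-1.1, 1.2, -0.6]
grip_width: 0.468
finger_force: 0.3
[6.192e-01 1.262e-01 5.000e-04]
shift [-0.0018 -0.0002  0.0007] rot [ 0.   0.2 -0.1] from [0.6206 0.1261 0.0019] [180.  -24.8   3. ]
```

View pics/i.png

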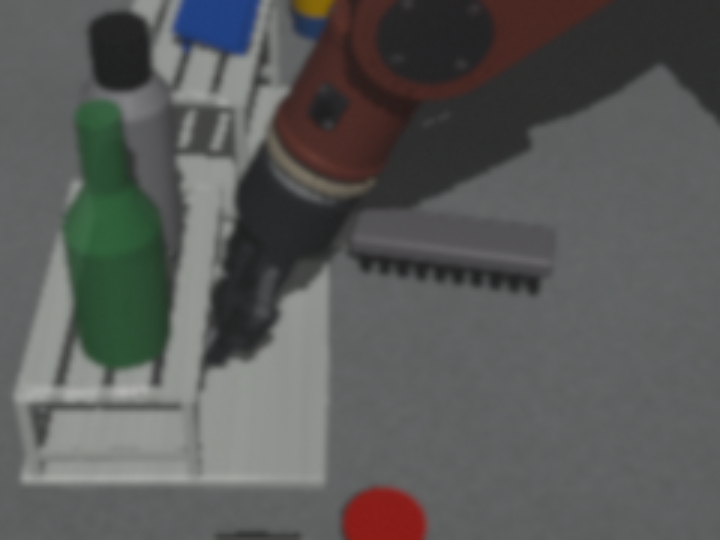

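Fingers are at the roof edge (215,350) and the tumbler is now under the roof. I'll push 4 mm more for margin, then back off and measure.

```bash
python3 nudge.py '.47 .0035 0 .002 0 0 0;.47 .0035 0 .002 0 0 0;.47 -.02 0 -.01 0 0 0;.47 -.05 0 -.025 0 0 0;.47 -.065 0 -.06 0 0 0'; python3 nudge.py '.8 -.02 .02 -.05 0 -8 0;.8 -.03 .06 -.1 0 -16 0;.8 -.03 .1 -.12 0 -24.8 0;.8 -.03 .1 -.12 0 -24.8 0'
python3 - <<'E'
from h import *
c=read_camera("side"); P=cloud(c); (ox,oy),a=T["low"]
L=Ro.from_euler("z",-a,degrees=True).apply((P-np.array([ox,oy,0])).reshape(-1,3)).reshape(P.shape)
m=(L[...,2]>.018)&(L[...,2]<.068)&(abs(L[...,1])<.06)&(L[...,0]>-.1)&(L[...,0]<.085)
q=L[m]; print(len(q),np.percentile(q,[1,50,99],axis=0).round(3))
c2=read_camera("top"); P=cloud(c2); L=Ro.from_euler("z",-a,degrees=True).apply((P-np.array([ox,oy,0])).reshape(-1,3)).reshape(P.shape)
m=(L[...,2]>.018)&(L[...,2]<.068)&(abs(L[...,1])<.06)&(L[...,0]>-.1)&(L[...,0]<.085)
q=L[m]; print(len(q),np.percentile(q,[1,50,99],axis=0).round(3) if len(q) else "")
cv2.imwrite("pics/j.png",np.hstack([cv2.resize(c["color"][180:360,160:340,::-1],(400,400)),cv2.resize(c2["color"][120:240,140:260,::-1],(400,400))]))
# fresh tin
Z=P[...,2]; m=(Z>.098)&(Z<.113)&(abs(P[...,0]-.541)<.05)&(abs(P[...,1]-.371)<.05); print("tin",rect(P[m][:,:2])); m=(Z>.105)&(Z<.12)&(abs(P[...,0]-.56)<.04)&(abs(P[...,1]+.3455)<.04); print("can",rect(P[m][:,:2]) if m.sum()>5 else "")
E
```

```text
time: 21.2
ee_pos: [0.5301, 0.1212, 0.0247]
orientation: [180.0, -24.3, 3.0]
wrist_force: [-1.4, -0.1, 1.1]
grip_width: 0.466
finger_force: 0.0
time: 21.6
ee_pos: [0.4658, 0.0154, 0.1296]
orientation: [179.9, -0.1, 3.0]
wrist_force: [0.7, 0.6, 0.5]
grip_width: 0.801
finger_force: 0.0
77 [[-0.014 -0.028  0.019]
 [ 0.014  0.013  0.039]
 [ 0.024  0.033  0.065]]
67 [[-0.032 -0.047  0.018]
 [ 0.013  0.006  0.037]
 [ 0.043  0.036  0.068]]
tin (array([540.4, 370.9]), array([57.9, 59.6]), 3.2)
can (array([ 560.2, -345.8]), array([50.2, 51.2]), 87.0)
```

View pics/j.png

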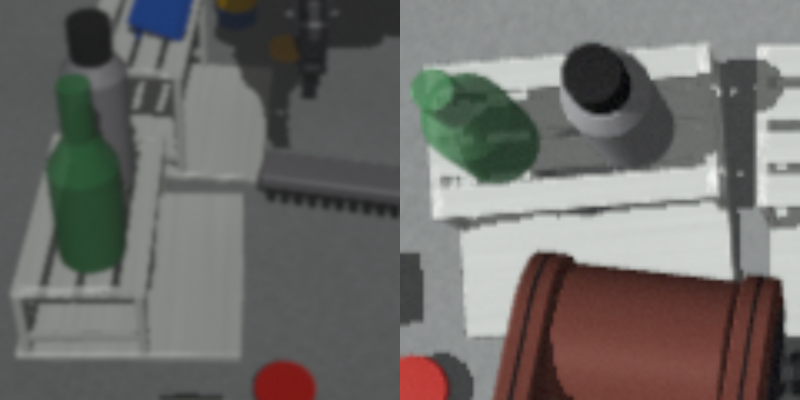

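Left crop: the open base of the low tier is clear and the tumbler is under the roof. Right crop: the bottle (480,120) and flask (600,90) stand on the top. Next is the can.

```bash
python3 nudge.py '.8 0 .04 0 0 0 -4.2;.8 0 .08 0 0 0 -4.2;1 0 .12 0 0 0 -4.2;1 0 .16 0 0 0 -4.2;1 0 .2 0 0 0 -4.2'; python3 nudge.py '1 0 .04 0 0 0 0;1 0 .08 0 0 0 0;1 0 .12 0 0 0 0;1 .02 .15 0 0 0 0;1 .06 .16 0 0 0 0'; python3 nudge.py '1 0 0 0 0 0 0'
python3 - <<'E'
from h import *
goto(.5602,-.3458,.021,[180,0,-1.2])
E
```

```text
time: 22.2
ee_pos: [0.473, -0.1821, 0.124]
orientation: [-180.0, 0.1, 7.3]
wrist_force: [0.8, 0.2, 0.4]
grip_width: 0.997
finger_force: 0.0
time: 22.7
ee_pos: [0.552, -0.3357, 0.1237]
orientation: [180.0, 0.1, 7.0]
wrist_force: [-0.2, -0.1, 0.6]
grip_width: 1.0
finger_force: 0.0
time: 22.8
ee_pos: [0.5559, -0.3327, 0.1223]
orientation: [-179.9, 0.1, 7.2]
wrist_force: [-0.3, 0.8, -0.6]
grip_width: 1.002
finger_force: 0.0
shift [0.0027 0.0137 0.1013] rot [-0.1  0.1  8.4] from [ 0.5559 -0.3327  0.1223] [-1.799e+02  1.000e-01  7.200e+00]
```

```bash
python3 nudge.py '1 .0027 .0137 0 0 0 8.3;1 .0027 .0137 0.02 0 0 8.4;1 .0027 .0137 .05 0 0 8.4;1 .0027 .0137 .085 0 0 8.4;1 .0027 .0137 .101 0 0 8.4'; python3 nudge.py '1 0 0 0 0 0 0;0 0 0 0 0 0 0;0 0 0 0 0 0 0;0 0 0 0 0 0 0;0 0 0 0 0 0 0' 50;python3 nudge.py '0 0 0 0 0 0 0;0 0 0 -.03 0 0 0;0 0 0 -.06 0 0 0;0 0 0 -.06 0 0 0'
python3 -c "
from h import *
tier('tall',-.070,-.046,.1215,0)
goto(.46,-.32,.0845,[180,0,-1.2])"
```

```text
time: 23.3
ee_pos: [0.5549, -0.3431, 0.0194]
orientation: [-179.8, 0.4, -1.1]
wrist_force: [-0.1, 0.6, 0.1]
grip_width: 1.002
finger_force: 0.0
time: 23.8
ee_pos: [0.559, -0.3479, 0.0269]
orientation: [179.8, -0.1, -1.2]
wrist_force: [-0.5, -0.8, 6.0]
grip_width: 0.638
finger_force: 53.6
time: 24.2
ee_pos: [0.5604, -0.3486, 0.0896]
orientation: [179.7, -0.3, -1.2]
wrist_force: [0.4, -0.8, -1.3]
grip_width: 0.64
finger_force: 54.4
[ 0.5409 -0.1626  0.0845]
shift [-0.0234 -0.1856  0.0039] rot [ 0.3 -0.3  0. ] from [ 0.5604 -0.3486  0.0896] [179.7  -0.3  -1.2]
shift [-0.101  -0.0266  0.0044] rot [ 0.3 -0.3  0. ] from [ 0.5604 -0.3486  0.0896] [179.7  -0.3  -1.2]
```

```bash
python3 nudge.py '0 -.024 0 0 0 0 0;0 -.024 -.04 0 0 0 0;0 -.024 -.08 0 0 0 0;0 -.024 -.12 0 0 0 0;0 -.024 -.16 0 0 0 0'; python3 nudge.py '0 0 -.0256 0 0 0 0;0 0 -.0256 0.015 0 0 0;0 0 -.0256 .03 0 0 0;0 0 -.0256 .045 0 0 0;0 0 -.0256 .049 0 0 0'; python3 nudge.py '0 0 0 0 0 0 0;0 0 0 .001 0 0 0'
python3 -c "
from h import *
tier('tall',-.070,-.046,.0695,0)"
```

```text
time: 24.7
ee_pos: [0.5356, -0.1841, 0.0826]
orientation: [-180.0, 0.2, -1.2]
wrist_force: [-0.3, -0.3, -3.0]
grip_width: 0.64
finger_force: 54.4
time: 25.2
ee_pos: [0.5372, -0.1626, 0.036]
orientation: [179.9, 0.1, -1.2]
wrist_force: [-13.9, 3.1, 38.2]
grip_width: 0.637
finger_force: 59.6
time: 25.4
ee_pos: [0.5373, -0.1626, 0.0361]
orientation: [179.9, 0.1, -1.3]
wrist_force: [-11.7, 2.6, 26.7]
grip_width: 0.64
finger_force: 58.3
[ 0.5409 -0.1626  0.0325]
shift [ 0.0035 -0.0001  0.0036] rot [ 0.1  0.1 -0.1] from [ 0.5373 -0.1626  0.0361] [ 1.799e+02  1.000e-01 -1.300e+00]
```

```bash
python3 nudge.py '0 0 0 -.003 0 0 0;.85 0 0 -.003 0 0 0;.85 0 0 -.003 0 0 0;.85 0 0 -.003 0 0 0;.85 0 0 -.03 0 0 0'; python3 nudge.py '.47 -.01 0 -.045 0 0 0;.47 -.04 0 -.06 0 8 0;.47 -.06 0 -.06 0 16 0;.47 -.06 0 -.04 0 24 0;.47 -.06 0 -.04 0 30 0'; python3 nudge.py '.47 0 0 0 0 0 0'
python3 - <<'E'
from h import *
print(robot.get_obs()["joint_pos"].round(1))
c=read_camera("top"); P=cloud(c); L=Ro.from_euler("z",1.2,degrees=True).apply((P-np.array([.6118,-.1181,0])).reshape(-1,3)).reshape(P.shape)
m=(L[...,2]>.117)&(L[...,2]<.131)&(abs(L[...,1]+.045)<.05)&(L[...,0]>-.11)&(L[...,0]<-.02)&(c["color"].min(-1)>110); print("can in tier",m.sum(),rect(L[m][:,:2]))
tier('tall',-.135,-.046,.04,30)
E
```

```text
time: 25.9
ee_pos: [0.5338, -0.159, 0.06]
orientation: [-179.8, 0.5, -1.2]
wrist_force: [0.3, 0.2, 0.6]
grip_width: 0.854
finger_force: 0.0
time: 26.4
ee_pos: [0.475, -0.158, 0.1015]
orientation: [180.0, -30.0, -1.2]
wrist_force: [-0.6, 0.4, -1.0]
grip_width: 0.473
finger_force: 0.0
time: 26.5
ee_pos: [0.4732, -0.1572, 0.1]
orientation: [-179.7, -29.7, -1.5]
wrist_force: [-0.6, -0.4, -0.7]
grip_width: 0.47
finger_force: 0.0
[-41.8 -23.1 136.8  26.7  46.2  34.2]
can in tier 372 (array([-71.3, -41.8]), array([50.9, 50. ]), 0.1)
[ 0.4944 -0.1617  0.008 ]
shift [-0.0306  0.0024  0.0917] rot [ 0.   0.2 -0.2] from [ 0.4754 -0.159   0.1028] [-179.9  -29.8   -1.4]
```

```bash
python3 nudge.py '.47 -.01 -.001 .03 0 0 0;.47 -.02 -.001 .06 0 0 0;.47 -.031 -.001 .09 0 0 0;.47 -.032 -.001 .095 0 0 0;.47 -.032 -.001 .095 0 0 0'
python3 - <<'E'
from h import *
print(robot.get_obs()["joint_pos"].round(1))
tier('tall',-.11,-.042,.036,30)
tier('tall',-.015,-.042,.036,30)
E
```

```text
time: 27.05
ee_pos: [0.498, -0.1583, 0.0058]
orientation: [-179.9, -29.8, -1.1]
wrist_force: [-0.5, -0.2, 1.1]
grip_width: 0.468
finger_force: 0.0
[-39.2  -6.  136.2  36.9  30.9  23. ]
[ 0.5194 -0.1582  0.004 ]
shift [ 0.0177 -0.0005  0.0122] rot [-0.1  0.2  0.1] from [ 0.498  -0.1583  0.0058] [-179.9  -29.8   -1.1]
[ 0.6144 -0.1602  0.004 ]
shift [ 0.1001 -0.0003  0.0595] rot [-0.1  0.2  0.1] from [ 0.498  -0.1583  0.0058] [-179.9  -29.8   -1.1]
```

Push the can back smoothly (about 0.116 m in all).

```bash
python3 nudge.py '.47 .02 0 .012 0 0 0;.47 .03 0 .018 0 0 0;.47 .039 0 .0235 0 0 0;.47 .048 0 .029 0 0 0;.47 .057 0 .034 0 0 0'; python3 nudge.py '.47 .009 0 .0055 0 0 0;.47 .018 0 .011 0 0 0;.47 .027 0 .016 0 0 0;.47 .036 0 .0215 0 0 0;.47 .043 0 .0255 0 0 0'; python3 nudge.py '.47 0 0 0 0 0 0'
python3 - <<'E'
from h import *
tier('tall',-.015,-.042,.036,30)
c=read_camera("side"); P=cloud(c); L=Ro.from_euler("z",1.2,degrees=True).apply((P-np.array([.6118,-.1181,0])).reshape(-1,3)).reshape(P.shape)
s=c["color"].astype(int); m=(L[...,2]>.02)&(L[...,2]<.135)&(abs(L[...,1]+.045)<.05)&(L[...,0]>-.11)&(L[...,0]<.085)&(s[...,2]-s[...,0]>25); print(m.sum(),np.percentile(L[m],[2,50,98],axis=0).round(3))
cv2.imwrite("pics/k.png",cv2.resize(c["color"][120:300,150:390,::-1],(720,540)))
E
```

```text
time: 27.55
ee_pos: [0.5646, -0.1603, 0.0063]
orientation: [179.9, -30.0, -1.1]
wrist_force: [-5.2, 0.3, 6.0]
grip_width: 0.474
finger_force: 4.1
time: 28.05
ee_pos: [0.6147, -0.1613, 0.0058]
orientation: [179.9, -30.0, -1.1]
wrist_force: [-6.7, 0.0, 5.8]
grip_width: 0.471
finger_force: 4.3
time: 28.15
ee_pos: [0.615, -0.1614, 0.0058]
orientation: [179.9, -30.0, -1.1]
wrist_force: [-0.7, -0.9, 0.8]
grip_width: 0.475
finger_force: 0.5
[ 0.6144 -0.1602  0.004 ]
shift [-0.0014 -0.0012  0.0013] rot [ 0.  -0.   0.1] from [ 0.615  -0.1614  0.0058] [179.9 -30.   -1.1]
25 [[-0.009 -0.028  0.021]
 [ 0.018 -0.019  0.027]
 [ 0.027 -0.015  0.072]]
```

View pics/k.png

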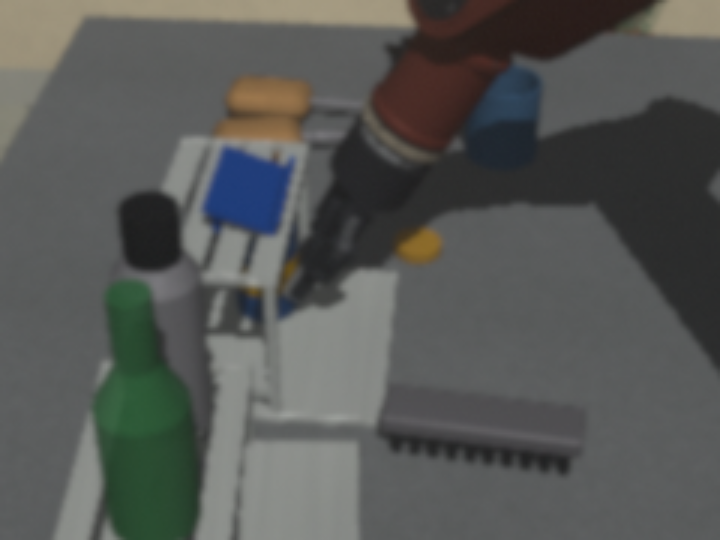

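The can stands under the tall roof (280,290), fingers at its front. Withdrawing and going for the tin.

```bash
python3 nudge.py '.47 -.02 0 -.012 0 0 0;.47 -.055 0 -.033 0 0 0;.47 -.08 0 -.06 0 0 0;.47 -.09 -.02 -.1 0 -8 0;.47 -.08 -.05 -.14 0 -16 0'; python3 nudge.py '1 0 -.04 -.03 0 -8 0;1 0 -.08 -.04 0 -14 3;1 0 -.12 -.04 0 -14 4.4;1 0 -.16 -.04 0 -14 4.4;1 0 -.2 -.04 0 -14 4.4'; python3 -c "
from h import *
goto(.53,.366,.13,[180,0,3.2]);goto(.5404,.3709,.021,[180,0,3.2])"
```

```text
time: 28.7
ee_pos: [0.4829, -0.1201, 0.059]
orientation: [-179.0, -18.7, -1.1]
wrist_force: [1.8, 1.2, -1.1]
grip_width: 0.467
finger_force: 0.0
time: 29.2
ee_pos: [0.4763, 0.0811, 0.1024]
orientation: [-178.2, -5.1, -4.9]
wrist_force: [0.4, -0.5, -0.8]
grip_width: 0.996
finger_force: 0.0
shift [ 0.0317 -0.2891 -0.0159] rot [-1.4 -5.3 -8. ] from [0.4763 0.0811 0.1024] [-178.2   -5.1   -4.9]
shift [ 0.0319 -0.2914  0.0937] rot [-1.4 -5.3 -8. ] from [0.4763 0.0811 0.1024] [-178.2   -5.1   -4.9]
```

```bash
python3 nudge.py '1 0 -.04 -.02 -1.4 -5.3 -4;1 0 -.08 -.03 -1.4 -5.3 -8;1 0 -.12 -.03 -1.4 -5.3 -8;1 0 -.16 -.03 -1.4 -5.3 -8;1 0 -.2 -.03 -1.4 -5.3 -8';  python3 nudge.py '1 0.03 -.03 0 0 0 0;1 .05 -.05 0 0 0 0;1 .05 -.08 0 0 0 0;1 .05 -.08 0 0 0 0'; python3 - <<'E'
from h import *
goto(.5404,.3709,.021,[180,0,3.2])
E
```

```text
time: 29.7
ee_pos: [0.4898, 0.2796, 0.1383]
orientation: [-180.0, 0.1, 3.2]
wrist_force: [0.5, 0.1, 0.7]
grip_width: 0.997
finger_force: 0.0
time: 30.1
ee_pos: [0.535, 0.3635, 0.1377]
orientation: [-179.9, 0.1, 3.4]
wrist_force: [-0.6, -0.6, 0.5]
grip_width: 0.997
finger_force: 0.0
shift [ 0.0061 -0.0069  0.1167] rot [-0.1  0.1  0.2] from [0.535  0.3635 0.1377] [-1.799e+02  1.000e-01  3.400e+00]
```

```bash
python3 nudge.py '1 .006 -.007 0 0 0 0;1 .006 -.007 .03 0 0 0;1 .006 -.007 .065 0 0 0;1 .006 -.007 .1 0 0 0;1 .006 -.007 .116 0 0 0'; python3 nudge.py '1 0 0 0 0 0 0;0 0 0 0 0 0 0;0 0 0 0 0 0 0;0 0 0 0 0 0 0;0 0 0 0 0 0 0' 50;python3 nudge.py '0 0 0 0 0 0 0;0 0 0 -.03 0 0 0;0 0 0 -.065 0 0 0;0 0 0 -.08 0 0 0;0 0 0 -.08 0 0 0'
python3 -c "
from h import *
tier('tall',-.070,.046,.1375,0)"
```

```text
time: 30.6
ee_pos: [0.5387, 0.3659, 0.0182]
orientation: [179.9, 0.4, 3.2]
wrist_force: [0.2, 0.1, -1.2]
grip_width: 0.999
finger_force: 0.0
time: 31.1
ee_pos: [0.543, 0.3691, 0.0248]
orientation: [-179.9, -0.2, 3.2]
wrist_force: [0.6, -0.6, 7.7]
grip_width: 0.649
finger_force: 54.0
time: 31.6
ee_pos: [0.5432, 0.3692, 0.1055]
orientation: [-179.8, -0.2, 3.2]
wrist_force: [0.4, 0.3, -1.5]
grip_width: 0.648
finger_force: 53.7
[ 0.5428 -0.0706  0.1005]
shift [-0.0252  0.4392  0.0035] rot [-0.2 -0.2  4.4] from [0.5432 0.3692 0.1055] [-179.8   -0.2    3.2]
```

```bash
python3 nudge.py '0 -.002 .03 0 0 0 0;0 -.004 .07 0 0 0 0;0 -.006 .11 0 0 0 0;0 -.009 .15 0 0 0 0;0 -.011 .19 0 0 0 0'; python3 nudge.py '0 -.002 .04 0 0 0 0;0 -.005 .085 0 0 0 2;0 -.008 .13 0 0 0 4.4;0 -.011 .17 0 0 0 4.4;0 -.0125 .21 0 0 0 4.4'; python3 nudge.py '0 0 .03 0 0 0 0;0 0 .039 0 0 0 0;0 0 .039 0 0 0 0'
python3 -c "
from h import *
tier('tall',-.070,.046,.0705,0)"
```

```text
time: 32.1
ee_pos: [0.5389, 0.1761, 0.0994]
orientation: [-180.0, 0.3, 3.3]
wrist_force: [0.7, -0.0, -2.5]
grip_width: 0.647
finger_force: 53.9
time: 32.6
ee_pos: [0.5383, -0.034, 0.0996]
orientation: [-179.9, 0.3, -1.2]
wrist_force: [-0.3, -0.1, -2.1]
grip_width: 0.649
finger_force: 54.0
time: 32.9
ee_pos: [0.5382, -0.0723, 0.1001]
orientation: [-179.9, 0.2, -1.3]
wrist_force: [0.2, 0.1, -2.4]
grip_width: 0.653
finger_force: 54.1
[ 0.5428 -0.0706  0.0335]
shift [ 0.0048 -0.0017  0.0666] rot [-0.1  0.2 -0.1] from [ 0.5382 -0.0723  0.1001] [-179.9    0.2   -1.3]
```

```bash
python3 nudge.py '0 .003 -.001 .02 0 0 0;0 .003 -.001 .045 0 0 0;0 .003 -.001 .06 0 0 0;0 .003 -.001 .065 0 0 0;0 .003 -.001 .0665 0 0 0'; python3 nudge.py '0 0 0 0 0 0 0;.85 0 0 0 0 0 0;.85 0 0 0 0 0 0;.85 0 0 0 0 0 0;.85 0 0 -.03 0 0 0'; python3 nudge.py '.47 -.01 0 -.045 0 0 0;.47 -.04 0 -.06 0 8 0;.47 -.06 0 -.06 0 16 0;.47 -.06 0 -.04 0 24 0;.47 -.06 0 -.04 0 30 0'; python3 nudge.py '.47 0 0 0 0 0 0'
python3 - <<'E'
from h import *
print(robot.get_obs()["joint_pos"].round(1))
c=read_camera("top"); P=cloud(c); L=Ro.from_euler("z",1.2,degrees=True).apply((P-np.array([.6118,-.1181,0])).reshape(-1,3)).reshape(P.shape)
m=(L[...,2]>.107)&(L[...,2]<.121)&(abs(L[...,1]-.045)<.05)&(L[...,0]>-.115)&(L[...,0]<-.02)&(c["color"].min(-1)>90); print("tin in tier",m.sum(),rect(L[m][:,:2]))
cv2.imwrite("pics/l.png",c["color"][100:300,140:400,::-1])
tier('tall',-.137,.046,.036,30)
E
```

```text
time: 33.4
ee_pos: [0.5418, -0.0694, 0.0349]
orientation: [-179.9, 0.2, -1.1]
wrist_force: [-0.9, 0.7, 1.7]
grip_width: 0.649
finger_force: 54.1
time: 33.9
ee_pos: [0.5388, -0.0698, 0.0617]
orientation: [-179.9, 0.5, -1.2]
wrist_force: [-0.3, -0.5, -0.6]
grip_width: 0.849
finger_force: 0.0
time: 34.4
ee_pos: [0.4806, -0.069, 0.1034]
orientation: [180.0, -30.1, -1.2]
wrist_force: [-1.1, 0.8, -1.1]
grip_width: 0.474
finger_force: 0.0
time: 34.5
ee_pos: [0.4763, -0.0672, 0.0993]
orientation: [-179.7, -29.6, -1.4]
wrist_force: [0.2, -0.3, -0.4]
grip_width: 0.472
finger_force: 0.0
[-27.5 -29.1 140.6  18.9  43.1  52.8]
tin in tier 575 (array([-72.5,  48.6]), array([55.9, 55.3]), 0.0)
[ 0.4943 -0.0696  0.004 ]
shift [-0.0368  0.0004  0.0935] rot [-0.   0.3 -0.1] from [ 0.4798 -0.069   0.1034] [-179.9  -29.7   -1.3]
```

```bash
python3 nudge.py '.47 -.012 0 .03 0 0 0;.47 -.024 -.001 .06 0 0 0;.47 -.036 -.002 .09 0 0 0;.47 -.037 -.002 .093 0 0 0;.47 -.037 -.002 .093 0 0 0'
python3 - <<'E'
from h import *
print(robot.get_obs()["joint_pos"].round(1))
tier('tall',-.024,.0485,.036,30)
E
```

```text
time: 35.05
ee_pos: [0.4981, -0.0678, 0.0067]
orientation: [-179.9, -29.8, -1.2]
wrist_force: [-0.4, 0.2, 0.9]
grip_width: 0.471
finger_force: 0.0
[-25.8 -11.2 140.4  28.4  26.   42.4]
[ 0.6073 -0.0695  0.004 ]
shift [ 0.0934 -0.0004  0.0566] rot [-0.1  0.2  0. ] from [ 0.4981 -0.0678  0.0067] [-179.9  -29.8   -1.2]
```

```bash
python3 nudge.py '.47 .015 0 .009 0 0 0;.47 .023 0 .014 0 0 0;.47 .032 0 .019 0 0 0;.47 .041 0 .0245 0 0 0;.47 .05 0 .03 0 0 0'; python3 nudge.py '.47 .009 0 .0055 0 0 0;.47 .018 0 .011 0 0 0;.47 .027 0 .016 0 0 0;.47 .036 0 .0215 0 0 0;.47 .0445 0 .0265 0 0 0'; python3 nudge.py '.47 0 0 0 0 0 0'
python3 -c "
from h import *
tier('tall',-.024,.0485,.036,30)"; python3 nudge.py '.47 -.03 0 -.018 0 0 0;.47 -.07 0 -.042 0 0 0;.47 -.1 0 -.08 0 0 0;.47 -.09 0 -.12 0 -8 0;.47 -.08 0 -.16 0 -16 0'; python3 nudge.py '.8 0 0 0 0 -8 0;.8 0 0.04 0 0 -14 0;.8 0 .08 0 0 -14 0;.8 0 .12 0 0 -14 0;.8 0 .15 0 0 -14 0'
python3 - <<'E'
from h import *
im=[]
for n in("top","side"):
    c=read_camera(n); P=cloud(c); Z=P[...,2]; L=Ro.from_euler("z",1.2,degrees=True).apply((P-np.array([.6118,-.1181,0])).reshape(-1,3)).reshape(P.shape)
    s=c["color"].astype(int); b=(L[...,2]>.018)&(L[...,2]<.135)&(abs(L[...,1])<.1)&(L[...,0]>-.1)&(L[...,0]<.085)
    for nm,k in(("tin",b&(s[...,0]-s[...,2]>30)&(L[...,1]>0)),("can",b&(s[...,2]-s[...,0]>25)&(L[...,1]<0)),("any front",b&(L[...,0]<-.022))):
        if k.sum(): print(n,nm,k.sum(),np.percentile(L[k],[2,50,98],axis=0).round(3).tolist())
    if n=="top":
        m=(Z>.033)&(Z<.046)&(abs(P[...,0]-.428)<.09)&(abs(P[...,1]-.008)<.06)&(s.max(-1)<110); print("brush",m.sum(),rect(P[m][:,:2]))
    im.append(cv2.resize(c["color"][100:300,140:400,::-1],(390,300)))
cv2.imwrite("pics/m.png",np.hstack(im)); goto(.4285,.0077,.05,[180,0,-97.2])
E
```

```text
time: 35.55
ee_pos: [0.5562, -0.069, 0.006]
orientation: [-180.0, -30.0, -1.2]
wrist_force: [-2.4, -0.0, 1.3]
grip_width: 0.47
finger_force: 1.1
time: 36.05
ee_pos: [0.6076, -0.07, 0.0042]
orientation: [-180.0, -29.9, -1.2]
wrist_force: [-2.7, 0.2, 1.5]
grip_width: 0.47
finger_force: 1.3
time: 36.15
ee_pos: [0.6083, -0.0702, 0.0048]
orientation: [180.0, -30.0, -1.2]
wrist_force: [0.1, 0.0, -0.3]
grip_width: 0.475
finger_force: 0.0
[ 0.6073 -0.0695  0.004 ]
shift [-0.0013 -0.0007  0.0002] rot [-0.  0.  0.] from [ 0.6083 -0.0702  0.0048] [180.  -30.   -1.2]
time: 36.65
ee_pos: [0.451, -0.064, 0.0902]
orientation: [-179.6, -15.0, -1.3]
wrist_force: [4.9, -0.9, 1.3]
grip_width: 0.471
finger_force: 0.0
time: 37.15
ee_pos: [0.4581, -0.2176, 0.0951]
orientation: [-179.7, -1.9, -0.9]
wrist_force: [0.2, -0.6, 0.0]
grip_width: 0.8
finger_force: 0.0
top tin 72 [[-0.017, 0.024, 0.041], [-0.016, 0.046, 0.067], [-0.015, 0.075, 0.103]]
top can 10 [[-0.017, -0.044, 0.026], [-0.015, -0.034, 0.093], [-0.007, -0.02, 0.104]]
top any front 1 [[-0.09, -0.069, 0.02], [-0.09, -0.069, 0.02], [-0.09, -0.069, 0.02]]
brush 85 (array([429.7, -12.7]), array([159.1,  31.8]), 4.4)
side tin 366 [[-0.004, 0.072, 0.023], [0.016, 0.075, 0.068], [0.04, 0.079, 0.096]]
side can 1 [[0.015, -0.016, 0.108], [0.015, -0.016, 0.108], [0.015, -0.016, 0.108]]
shift [-0.0356 -0.2259  0.045 ] rot [-1.8 -1.3 96.1] from [ 0.4582 -0.219   0.0954] [-179.8   -2.    -1.1]
```

View pics/m.png

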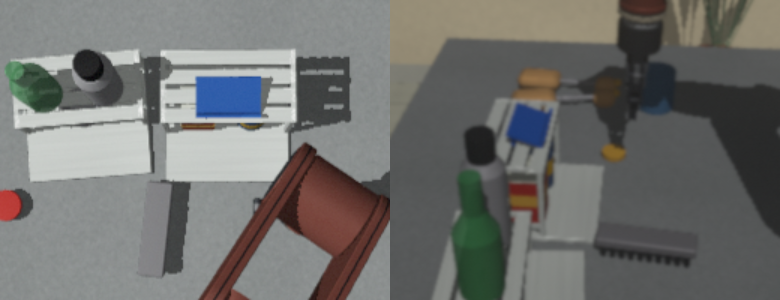

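Right crop: the can and tin are under the tall roof (tin red at (525,205)). Left crop: both open bases are clear and the brush lies at (155,228). I'll measure the roof edge against the fronts and re-measure the brush.

```bash
python3 - <<'E'
from h import *
c=read_camera("top"); P=cloud(c); Z=P[...,2]; s=c["color"].astype(int)
L=Ro.from_euler("z",1.2,degrees=True).apply((P-np.array([.6118,-.1181,0])).reshape(-1,3)).reshape(P.shape)
w=(s.min(-1)>110)&(abs(Z-.146)<.006)&(abs(L[...,1])<.1)&(abs(L[...,0])<.12)
q=L[w]
for a in(-.08,-.05,.02,.05,.08):
    k=q[(abs(q[:,1]-a)<.01)]; print(a,"roof edge x",np.percentile(k[:,0],1).round(4),np.percentile(k[:,0],99).round(4))
print("y edges",np.percentile(q[:,1],[.5,99.5]).round(4))
m=(Z>.033)&(Z<.047)&(abs(P[...,0]-.428)<.1)&(abs(P[...,1]-.008)<.06); lab=cv2.connectedComponents(m.astype(np.uint8))[1]; k=lab==np.bincount(lab[m]).argmax(); print("brush",k.sum(),rect(P[k][:,:2]))
goto(.4285,.0077,.05,[180,0,-7.2])
E
```

```text
-0.08 roof edge x -0.0213 0.0932
-0.05 roof edge x -0.0216 0.091
0.02 roof edge x -0.0213 0.0913
0.05 roof edge x -0.021 0.0916
0.08 roof edge x -0.0206 0.0913
y edges [-0.0991  0.0982]
brush 1086 (array([428.4,   7.6]), array([ 44.4, 159.5]), 82.8)
shift [-0.0352 -0.2239  0.0451] rot [-0.4 -1.9  6.1] from [ 0.4579 -0.217   0.0951] [-179.7   -1.9   -1.1]
```

```bash
python3 nudge.py '.8 0 -.04 0 -.4 -1.9 6.1;.8 -.01 -.08 0 -.4 -1.9 6.1;.8 -.02 -.12 0 -.4 -1.9 6.1;.8 -.03 -.16 0 -.4 -1.9 6.1;.8 -.034 -.2 .02 -.4 -1.9 6.1'; python3 nudge.py '.8 0 -.025 0.02 0 0 0;.8 0 -.025 0.02 0 0 0;.8 0 -.025 0.02 0 0 0'; python3 -c "
from h import *
goto(.4284,.0076,-.019,[180,0,-7.2])"
```

```text
time: 37.8
ee_pos: [0.429, -0.0129, 0.0771]
orientation: [180.0, -0.3, -7.0]
wrist_force: [1.2, 1.0, 0.0]
grip_width: 0.804
finger_force: 0.0
time: 38.1
ee_pos: [0.4303, 0.011, 0.0549]
orientation: [180.0, 0.0, -6.9]
wrist_force: [0.8, 0.7, -0.3]
grip_width: 0.803
finger_force: 0.0
shift [-0.0014  0.0036  0.0739] rot [0.  0.  0.3] from [0.4303 0.011  0.0549] [180.    0.   -6.9]
```

```bash
python3 nudge.py '.8 -.001 .0035 .02 0 0 .3;.8 -.001 .0035 .045 0 0 .3;.8 -.001 .0035 .065 0 0 .3;.8 -.001 .0035 .0725 0 0 .3;.8 -.001 .0035 .0725 0 0 .3'; python3 nudge.py '0 0 0 0 0 0 0;0 0 0 0 0 0 0;0 0 0 0 0 0 0;0 0 0 0 0 0 0' 60;python3 nudge.py '0 0 0 0 0 0 0;0 0 0 -.04 0 0 0;0 0 0 -.09 0 0 0;0 0 0 -.14 0 0 0;0 0 0 -.18 0 0 0';python3 nudge.py '0 0 0 -.03 0 0 -8.5;0 0 0 -.05 0 0 -17;0 0 0 -.05 0 0 -25.5;0 0 0 -.05 0 0 -34;0 0 0 -.05 0 0 -42'
```

```text
time: 38.6
ee_pos: [0.4293, 0.0059, -0.0176]
orientation: [180.0, 0.0, -7.4]
wrist_force: [0.3, -0.2, -0.3]
grip_width: 0.8
finger_force: 0.0
time: 39.0
ee_pos: [0.4315, 0.006, -0.0157]
orientation: [180.0, -0.2, -7.3]
wrist_force: [-1.6, -1.0, 7.1]
grip_width: 0.503
finger_force: 62.3
time: 39.5
ee_pos: [0.4303, 0.0065, 0.1661]
orientation: [180.0, -0.2, -7.3]
wrist_force: [1.5, -1.4, -1.8]
grip_width: 0.503
finger_force: 61.9
time: 40.0
ee_pos: [0.4296, 0.0066, 0.2132]
orientation: [179.9, -0.1, 35.0]
wrist_force: [0.2, -0.6, -2.1]
grip_width: 0.499
finger_force: 61.9
```

```bash
python3 nudge.py '0 0 0 0 0 0 -8.5;0 0 0 0 0 0 -17;0 0 0 0 0 0 -25.5;0 0 0 0 0 0 -34;0 0 0 0 0 0 -42';python3 nudge.py '0 0 0 0 0 0 -8;0 0 0 0 0 0 -11.8;0 0 0 0 0 0 -11.8'
cat >> h.py <<'E'
def rest(x,h,y=0,dz=0):
    "reported TCP target: true fingertip at rest frame x,y,h, brush along the rest"
    r=Ro.from_euler("z",-1.2,degrees=True)*Ro.from_euler("y",-20,degrees=True)
    B=r*Ro.from_euler("z",90,degrees=True)*Ro.from_euler("x",180,degrees=True)
    p=np.array([.630,-.1185,.164+dz])+r.apply([x,y,h-.037]); print(p.round(4)); goto(*p,B.as_euler("xyz",degrees=True))
E
python3 -c "
from h import *
print(robot.get_obs()['joint_pos'].round(1)); rest(-.003,.1)"
```

```text
time: 40.5
ee_pos: [0.4294, 0.0066, 0.2129]
orientation: [179.9, 0.0, 77.0]
wrist_force: [-0.3, 0.6, -2.3]
grip_width: 0.499
finger_force: 61.9
time: 40.8
ee_pos: [0.4295, 0.0066, 0.2129]
orientation: [179.9, 0.0, 88.5]
wrist_force: [-0.2, -0.2, -1.5]
grip_width: 0.502
finger_force: 61.9
[ -9.7 -16.1 113.6  -0.   82.4  -8.2]
[ 0.6056 -0.118   0.2222]
shift [-0.1199  0.1793 -0.0091] rot [-19.9   0.1  -0.3] from [0.4295 0.0066 0.2129] [179.9   0.   88.5]
```

```bash
python3 nudge.py '0 -.04 0 -.01 -6 0 0;0 -.08 0 -.02 -13 0 0;0 -.12 0 -.02 -19.9 0 -.3;0 -.12 .04 -.02 -19.9 0 -.3;0 -.12 .08 -.02 -19.9 0 -.3'; python3 nudge.py '0 0 0 0 0 0 0;0 0 0 0 0 0 0'; python3 -c "
from h import *
rest(-.003,.08)"
```

```text
time: 41.3
ee_pos: [0.5043, -0.1219, 0.2349]
orientation: [159.7, 0.2, 87.8]
wrist_force: [0.8, -0.1, 0.2]
grip_width: 0.497
finger_force: 62.0
time: 41.5
ee_pos: [0.5059, -0.1157, 0.232]
orientation: [160.2, -0.0, 88.7]
wrist_force: [-0.2, -0.0, -2.1]
grip_width: 0.5
finger_force: 62.1
[ 0.6125 -0.1181  0.2034]
shift [-0.      0.0906  0.063 ] rot [-0.2  0.  -0.1] from [ 0.5059 -0.1157  0.232 ] [160.2  -0.   88.7]
```

```bash
python3 nudge.py '0 0 .03 .01 0 0 0;0 0 .06 .03 0 0 0;0 0 .085 .05 0 0 0;0 0 .0906 .063 0 0 0;0 0 .0906 .063 0 0 0'; python3 nudge.py '0 0 0 0 0 0 0;0 0 0 0 0 0 0'; python3 - <<'E'
from h import *
rest(-.003,.021)
B=robot.get_obs()
for n in("side","top"):
    c=read_camera(n); P=cloud(c); V=c["color"].max(-1).astype(int)
    r=Ro.from_euler("z",-1.2,degrees=True)*Ro.from_euler("y",-20,degrees=True)
    L=r.inv().apply((P-np.array([.63,-.1185,.164])).reshape(-1,3)).reshape(P.shape)
    m=(abs(L[...,0])<.05)&(abs(L[...,1])<.1)&(L[...,2]>.045)&(L[...,2]<.13)&(V<140)
    e=m&(abs(L[...,1])>.03)
    print(n,m.sum(),np.percentile(L[e],[1,50,99],axis=0).round(4).tolist())
    if n=="side": cv2.imwrite("pics/n.png",cv2.resize(c["color"][100:280,150:390,::-1],(720,540)))
E
```

```text
time: 42.0
ee_pos: [0.6123, -0.1162, 0.2023]
orientation: [160.3, -0.0, 88.9]
wrist_force: [-1.3, 1.4, -1.6]
grip_width: 0.501
finger_force: 62.2
time: 42.2
ee_pos: [0.6126, -0.1176, 0.2054]
orientation: [160.0, 0.1, 88.8]
wrist_force: [-0.1, -0.3, -1.5]
grip_width: 0.504
finger_force: 62.2
[ 0.6327 -0.1186  0.1479]
shift [-0.0005 -0.0008  0.0608] rot [-0.   0.1  0. ] from [ 0.6126 -0.1176  0.2054] [1.60e+02 1.00e-01 8.88e+01]
side 1045 [[-0.0225, -0.0754, 0.059], [-0.0014, 0.0624, 0.0981], [0.0197, 0.0808, 0.1008]]
top 792 [[-0.0227, -0.0769, 0.0884], [0.004, -0.0424, 0.1006], [0.0196, 0.0778, 0.1056]]
```

View pics/n.png

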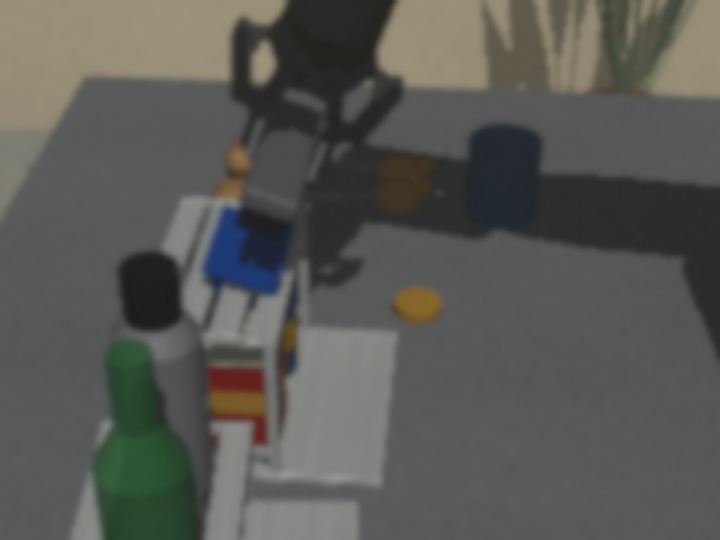

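The brush hangs parallel above the blue rest (280,175). Its centre measures about −1.5 mm along the slope and about 0 sideways, with the underside 60 mm above the plate. Lowering along the normal.

```bash
python3 nudge.py '0 0 0 .02 0 0 0;0 0 0 .04 0 0 0;0 0 0 .052 0 0 0;0 0 0 .056 0 0 0;0 0 0 .056 0 0 0'; python3 nudge.py '0 0 0 .001 0 0 0;0 0 0 .002 0 0 0';  python3 nudge.py '0 0 0 .001 0 0 0;0 0 0 .001 0 0 0'; python3 -c "
from h import *
rest(-.003,.021)"
```

```text
time: 42.8
ee_pos: [0.6319, -0.1183, 0.1515]
orientation: [160.1, 0.1, 88.8]
wrist_force: [-0.1, 0.0, -0.0]
grip_width: 0.504
finger_force: 62.3
time: 43.0
ee_pos: [0.6334, -0.1187, 0.1512]
orientation: [160.0, 0.1, 88.8]
wrist_force: [-0.8, -0.3, -0.6]
grip_width: 0.5
finger_force: 62.3
time: 43.2
ee_pos: [0.6333, -0.1185, 0.1493]
orientation: [160.0, 0.1, 88.8]
wrist_force: [-0.8, -1.2, -1.5]
grip_width: 0.502
finger_force: 62.3
[ 0.6327 -0.1186  0.1479]
shift [-0.0001 -0.001   0.0011] rot [-0.   0.1  0. ] from [ 0.6333 -0.1185  0.1493] [1.60e+02 1.00e-01 8.88e+01]
```

Step down a little until contact shows.

```bash
python3 nudge.py '0 0 0 .001 0 0 0;0 0 0 .001 0 0 0'; python3 nudge.py '0 0 0 .001 0 0 0;0 0 0 .001 0 0 0';  python3 nudge.py '0 0 0 .001 0 0 0;0 0 0 .001 0 0 0'
```

```text
time: 43.4
ee_pos: [0.6336, -0.1185, 0.1485]
orientation: [160.0, 0.1, 88.8]
wrist_force: [-3.0, -0.9, 1.0]
grip_width: 0.5
finger_force: 62.6
time: 43.6
ee_pos: [0.6337, -0.1186, 0.1484]
orientation: [160.1, 0.1, 88.8]
wrist_force: [-9.1, 1.3, 8.9]
grip_width: 0.498
finger_force: 63.7
time: 43.8
ee_pos: [0.6337, -0.1186, 0.1484]
orientation: [160.1, 0.1, 88.8]
wrist_force: [-17.0, 1.5, 16.0]
grip_width: 0.501
finger_force: 64.8
```

```bash
python3 nudge.py '0 0 0 -.0015 0 0 0;.6 0 0 -.0015 0 0 0;.6 0 0 -.0015 0 0 0;.7 0 0 -.0015 0 0 0;.7 0 0 -.01 0 0 0'; python3 nudge.py '.7 0 0 -.03 0 0 0;.7 0 0 -.08 0 0 0;.7 0 -.02 -.12 0 0 0;.7 0 -.06 -.14 0 0 0;.7 0 -.1 -.16 0 0 0'; python3 nudge.py '.7 -.03 -.03 0 8 0 0;.7 -.07 -.05 0 16 0 0;.7 -.11 -.07 0 20 0 0;.7 -.15 -.08 0 20 0 0;.7 -.19 -.08 0 20 0 0'
python3 - <<'E'
from h import *
im=[]
for n in("side","top"):
    c=read_camera(n); P=cloud(c); V=c["color"].max(-1).astype(int); s=c["color"].astype(int)
    r=Ro.from_euler("z",-1.2,degrees=True)*Ro.from_euler("y",-20,degrees=True)
    L=r.inv().apply((P-np.array([.63,-.1185,.164])).reshape(-1,3)).reshape(P.shape)
    m=(abs(L[...,0])<.04)&(abs(L[...,1])<.1)&(L[...,2]>.03)&(L[...,2]<.06)&(s.max(-1)-s.min(-1)<40)
    q=L[m]; A=np.c_[q[:,:2],np.ones(len(q))]; k=np.linalg.lstsq(A,q[:,2],rcond=None)[0]
    print(n,m.sum(),np.percentile(q,[1,50,99],axis=0).round(4).tolist(),rect(q[:,:2]),"plane",k.round(3))
    im.append(c["color"][:,:,::-1])
    if n=="top": 
        Z=P[...,2]
        for nm,x,y,z in(("flask",.66,.0825,.271),("bottle",.651,.182,.276)):
            k=(abs(Z-z)<.01)&(abs(P[...,0]-x)<.05)&(abs(P[...,1]-y)<.045); print(nm,rect(P[k][:,:2]))
cv2.imwrite("pics/o.png",np.hstack([cv2.resize(im[0][100:300,150:390],(400,333)),cv2.resize(im[1][100:300,100:400],(400,267)).copy() if 0 else cv2.resize(im[1][90:290,140:380],(400,333))]))
E
```

```text
time: 44.3
ee_pos: [0.6299, -0.1179, 0.1541]
orientation: [160.2, 0.0, 88.8]
wrist_force: [0.5, 0.2, 0.4]
grip_width: 0.703
finger_force: 0.0
time: 44.8
ee_pos: [0.4815, -0.115, 0.274]
orientation: [159.9, 0.2, 88.8]
wrist_force: [-0.7, -0.5, 0.1]
grip_width: 0.7
finger_force: 0.0
time: 45.3
ee_pos: [0.4021, -0.3046, 0.2448]
orientation: [-179.9, 0.1, 88.8]
wrist_force: [0.6, 0.7, -0.1]
grip_width: 0.698
finger_force: 0.0
side 668 [[-0.0224, -0.0768, 0.0314], [-0.0009, 0.0133, 0.038], [0.02, 0.08, 0.0405]] (array([-1.5,  0.8]), array([ 44. , 161.5]), 0.6) plane [-0.005 -0.008  0.038]
top 1378 [[-0.0232, -0.0771, 0.0329], [-0.0005, 0.0007, 0.0399], [0.0193, 0.0785, 0.0447]] (array([-1.8,  0.5]), array([157.2,  43.8]), 89.6) plane [-0.028  0.001  0.04 ]
flask (array([659.9,  82.4]), array([39.1, 39.4]), 87.5)
bottle (array([650.1, 182.4]), array([26.8, 26.5]), 87.5)
```

View pics/o.png

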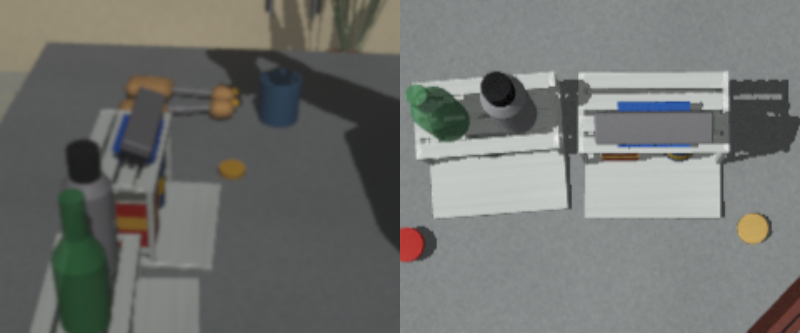

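Side crop: the brush lies flat on the blue rest (140,125). Top crop: it is centred along the rest (653,127), with the tin and can just behind the roof edge. One last tumbler check.

```bash
python3 - <<'E'
from h import *
(ox,oy),a=T["low"]
for n in("top","side"):
    c=read_camera(n); P=cloud(c); s=c["color"].astype(int)
    L=Ro.from_euler("z",-a,degrees=True).apply((P-np.array([ox,oy,0])).reshape(-1,3)).reshape(P.shape)
    w=(s.min(-1)>110)&(abs(L[...,2]-.091)<.005)&(abs(L[...,1])<.1)&(abs(L[...,0])<.12); print(n,"roof edge",np.percentile(L[w][:,0],1).round(4))
    m=(L[...,2]>.02)&(L[...,2]<.075)&(abs(L[...,1])<.08)&(L[...,0]>-.1)&(L[...,0]<.08)&(s.max(-1)<130); q=L[m]
    print(n,m.sum(),np.percentile(q,[2,50,98],axis=0).round(3).tolist())
    t=q[q[:,2]>.058]; print(" rim",len(t),t[t[:,0].argsort()][:6].round(3).tolist())
E
```

```text
top roof edge -0.02
top 53 [[-0.016, -0.028, 0.021], [0.013, 0.007, 0.05], [0.043, 0.032, 0.067]]
 rim 18 [[0.01, 0.032, 0.062], [0.011, -0.028, 0.058], [0.011, 0.031, 0.066], [0.012, -0.026, 0.066], [0.013, -0.028, 0.06], [0.014, 0.032, 0.064]]
side roof edge -0.0177
side 74 [[-0.014, -0.029, 0.021], [0.014, 0.011, 0.039], [0.022, 0.031, 0.064]]
 rim 8 [[0.01, -0.027, 0.062], [0.01, -0.029, 0.063], [0.01, -0.028, 0.058], [0.012, -0.025, 0.064], [0.012, -0.026, 0.059], [0.014, -0.027, 0.065]]
```

```bash
python3 - <<'E'
from h import *
from scipy.optimize import least_squares
(ox,oy),a=T["low"]; Q=[]
for i in range(4):
  for n in("top","side"):
    c=read_camera(n); P=cloud(c); s=c["color"].astype(int)
    L=Ro.from_euler("z",-a,degrees=True).apply((P-np.array([ox,oy,0])).reshape(-1,3)).reshape(P.shape)
    m=(L[...,2]>.016)&(L[...,2]<.066)&(abs(L[...,1])<.05)&(L[...,0]>-.03)&(L[...,0]<.06)&(s.max(-1)<130); Q.append(L[m])
for q,nm in((np.vstack(Q[0::2]),"top"),(np.vstack(Q[1::2]),"side"),(np.vstack(Q),"both")):
    R=.029+.002*(q[:,2]-.01)/.055
    f=lambda p:np.minimum(abs(np.hypot(q[:,0]-p[0],q[:,1]-p[1])-R),abs(np.hypot(q[:,0]-p[0],q[:,1]-p[1])-R+.003))
    r=least_squares(f,[.016,.002],loss="soft_l1",f_scale=.002); print(nm,len(q),r.x.round(4),np.median(f(r.x)).round(4),"front",(r.x[0]-.031).round(4), np.sort(q[:,0])[:6].round(4))
E
```

```text
top 225 [0.0104 0.0033] 0.0006 front -0.0206 [-0.0171 -0.0169 -0.0167 -0.0167 -0.0165 -0.0164]
side 327 [0.0165 0.0022] 0.0006 front -0.0145 [-0.0145 -0.0144 -0.0143 -0.0143 -0.0142 -0.0142]
both 552 [0.0135 0.0027] 0.0006 front -0.0175 [-0.0171 -0.0169 -0.0167 -0.0167 -0.0165 -0.0164]
```

The top fit leaves almost no margin on the tumbler, while the side fit shows about 4 mm. I'll push it back 6 mm more to be safe.

```bash
python3 nudge.py '.47 .04 .005 0 0 0 8.5;.47 .08 .01 0 0 0 17;.47 .12 .015 0 0 0 25.5;.47 .16 .02 0 0 0 34;.47 .2 .03 0 0 0 42'; python3 nudge.py '.47 .03 -.03 0 0 0 8.5;.47 .06 -.05 0 0 0 17;.47 .09 -.08 0 0 0 25.5;.47 .12 -.1 0 0 0 34;.47 .14 -.12 0 0 0 43.7'; python3 nudge.py '.47 0 0 0 0 0 0'; python3 -c "
from h import *
tier('low',-.12,.0025,.11,30)"
```

```text
time: 46.4
ee_pos: [0.4361, -0.107, 0.2448]
orientation: [180.0, 0.1, 47.6]
wrist_force: [0.4, 0.1, 0.2]
grip_width: 0.474
finger_force: 0.0
time: 46.9
ee_pos: [0.441, 0.077, 0.2446]
orientation: [179.9, 0.0, 8.2]
wrist_force: [0.2, -0.1, -0.1]
grip_width: 0.468
finger_force: 0.0
time: 47.0
ee_pos: [0.4406, 0.0784, 0.2445]
orientation: [-180.0, 0.0, 8.5]
wrist_force: [0.2, -0.1, -0.0]
grip_width: 0.471
finger_force: 0.0
[0.5215 0.1234 0.078 ]
shift [ 0.0868 -0.0325  0.1665] rot [-1.4 30.   5.3] from [0.4406 0.0784 0.2445] [-180.     0.     8.5]
```

```bash
python3 nudge.py '.47 .02 -.01 .03 0 8 5.3;.47 .04 -.02 .07 0 16 5.3;.47 .06 -.03 .11 -1 24 5.3;.47 .08 -.0325 .14 -1.4 30 5.3;.47 .087 -.0325 .166 -1.4 30 5.3'; python3 nudge.py '.47 0 0 0 0 0 0;.47 0 0 0 0 0 0'; python3 -c "
from h import *
tier('low',-.07,.0025,.028,30);tier('low',-.0073,.0025,.028,30)"
```

```text
time: 47.5
ee_pos: [0.5195, 0.1197, 0.0752]
orientation: [179.8, -30.0, 3.4]
wrist_force: [0.5, -0.1, 0.8]
grip_width: 0.47
finger_force: 0.0
time: 47.7
ee_pos: [0.5222, 0.1192, 0.0785]
orientation: [179.9, -29.9, 3.2]
wrist_force: [0.5, 0.2, 1.2]
grip_width: 0.466
finger_force: 0.0
[ 0.5714  0.1261 -0.004 ]
shift [ 0.0019 -0.0044  0.0963] rot [0.1 0.1 0.1] from [0.5222 0.1192 0.0785] [179.9 -29.9   3.2]
[ 0.634   0.1295 -0.004 ]
shift [ 0.0562 -0.0044  0.1275] rot [0.1 0.1 0.1] from [0.5222 0.1192 0.0785] [179.9 -29.9   3.2]
```

```bash
python3 nudge.py '.47 .001 -.003 .03 0 0 0;.47 .002 -.0044 .06 0 0 0;.47 .002 -.0044 .085 0 0 0;.47 .002 -.0044 .096 0 0 0;.47 .002 -.0044 .096 0 0 0'; python3 -c "
from h import *
print(robot.get_obs()['joint_pos'].round(1))
tier('low',-.0073,.0025,.028,30)"
```

```text
time: 48.2
ee_pos: [0.5739, 0.1261, -0.0024]
orientation: [179.9, -30.0, 3.1]
wrist_force: [-0.5, 0.2, 0.7]
grip_width: 0.473
finger_force: 0.0
[  5.5   3.5 128.3  -4.3  18.2  96.2]
[ 0.634   0.1295 -0.004 ]
shift [ 0.0513 -0.0002  0.0316] rot [ 0.1 -0.  -0. ] from [ 0.5739  0.1261 -0.0024] [179.9 -30.    3.1]
```

```bash
python3 nudge.py '.47 .015 0 .009 0 0 0;.47 .028 0 .017 0 0 0;.47 .036 0 .022 0 0 0;.47 .042 0 .0255 0 0 0;.47 .047 0 .0285 0 0 0'; python3 nudge.py '.47 .004 0 .0025 0 0 0;.47 .004 0 .0025 0 0 0'; python3 nudge.py '.47 -.02 0 -.01 0 0 0;.47 -.05 0 -.03 0 0 0;.47 -.07 0 -.07 0 0 0;.47 -.08 0 -.11 0 -8 0;.47 -.08 0 -.15 0 -16 0'; python3 nudge.py '.47 -.02 .04 -.02 0 -7 0;.47 -.03 .08 -.04 0 -14 0;.47 -.03 .12 -.06 0 -14 0;.47 -.03 .16 -.06 0 -14 0;.47 -.03 .2 -.06 0 -14 0'
python3 - <<'E'
from h import *
(ox,oy),a=T["low"]; im=[]
for n in("top","side"):
    c=read_camera(n); P=cloud(c); s=c["color"].astype(int); im.append(c["color"][:,:,::-1])
    L=Ro.from_euler("z",-a,degrees=True).apply((P-np.array([ox,oy,0])).reshape(-1,3)).reshape(P.shape)
    m=(L[...,2]>.016)&(L[...,2]<.066)&(abs(L[...,1])<.05)&(L[...,0]>-.03)&(L[...,0]<.06)&(s.max(-1)<130); print(n,m.sum(),"front",np.sort(L[m][:,0])[:5].round(4))
    if n=="top":
        Z=P[...,2]
        for nm,x,y,z in(("flask",.66,.0825,.271),("bottle",.651,.182,.276)):
            k=(abs(Z-z)<.01)&(abs(P[...,0]-x)<.05)&(abs(P[...,1]-y)<.045); print(nm,rect(P[k][:,:2]))
cv2.imwrite("pics/p.png",np.hstack([cv2.resize(x[90:290,120:390],(400,296)) for x in im]))
E
```

```text
time: 48.7
ee_pos: [0.6273, 0.1294, -0.004]
orientation: [179.9, -30.0, 3.1]
wrist_force: [-0.9, -0.6, 0.7]
grip_width: 0.468
finger_force: 0.8
time: 48.9
ee_pos: [0.6315, 0.1298, -0.0052]
orientation: [179.9, -30.0, 3.1]
wrist_force: [0.9, -0.4, -0.1]
grip_width: 0.471
finger_force: 0.0
time: 49.4
ee_pos: [0.4875, 0.1221, 0.0714]
orientation: [179.9, -16.2, 3.1]
wrist_force: [2.6, 0.9, 0.1]
grip_width: 0.469
finger_force: 0.0
time: 49.9
ee_pos: [0.4587, -0.0815, 0.1241]
orientation: [179.8, -2.9, 3.0]
wrist_force: [-0.1, -0.8, -1.0]
grip_width: 0.474
finger_force: 0.0
top 58 front [-0.0095  0.0097  0.0098  0.01    0.0116]
flask (array([660. ,  82.7]), array([38.7, 38.9]), 44.2)
bottle (array([650.8, 182. ]), array([28.8, 25.2]), 43.8)
side 60 front [0.0096 0.0097 0.01   0.0118 0.0118]
```

View pics/p.png

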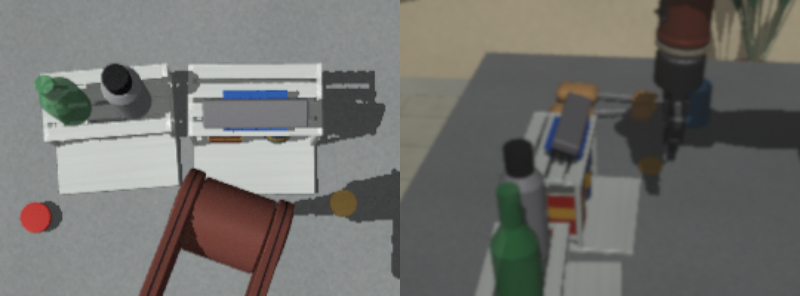

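Everything is in place. The tumbler's front is now at least 10 mm behind the roof edge, the other items are unchanged, and the gripper is clear in front. Handing in.

```bash
python3 -c "
from station import robot, read_camera
print(robot.hand_in())"
```

```text
the job is handed in; nothing more can be done
None
```

The job is handed in, no verdict returned: the tumbler is under the low roof, the can and tin (fronts about 4–5 mm behind the edge) under the tall roof, the bottle and flask on the low tier's top, the brush flat and centred on the rest, and there was no jar.

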